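# Close and clip the potter's damp box

## Robot

A 6-joint arm with a two-finger parallel gripper is mounted at the origin on the work surface. World frame = base frame: x ahead of the robot, y to its left, z up, the work surface at z = 0. Lengths are in mm, angles in degrees, forces in N, time in s.
With the tool pointing down it reaches from about 325 to 775 mm from the base axis. Payload 9.3 kg.
Tool frame: the origin (TCP) lies midway between the tips of the shut fingers; the grasp point (between the pads) lies 19 mm behind it (hold_point_z is the distance from the TCP to the grasp point, in mm); x points along the fingers, y is the direction in which the jaws open and shut, and the axes are right-handed (so a half turn about x gives the same grasp; the last joint's range is limited). The gripper opens to 85 mm and grips with 20 to 120 N. Pads are 22 mm wide; open, the fingers measure 114 mm over their backs; the gripper's body (76 mm by 85 mm) begins 54 mm behind the grasp point. The pads swing forward as they close: fully open they stand 13 mm farther back than shut.
Start: joints at [-73.201, 14.817, 1.232, 76.415, 0, 81.257], TCP at [237.142, -496.246, 204.179] pointing down, gripper open.
Joint ranges: [-174.27, 174.27], [-52.1, 104.24], [-59.71, 78.15], [-110.17, 111.67], [-87.03, 83.33], [-180, 180]. Speed limits (degrees/s): [127.2, 127.2, 159.86, 180, 180, 180].

## Interface

Orientations are given as [roll, pitch, yaw] about the fixed x, y, z axes, in that order (R = Rz(yaw) Ry(pitch) Rx(roll)).
In Python, from plant import read_state, read_camera, close_job, hold_point_z gives the robot as it stands.
- The arm moves only by the tool play_rows, never from a script. Its argument "plan" is text: rows parted by semicolons, each of 5 numbers parted by spaces: the opening, from -1 (shut) to 1 (fully open), so that 0 is half open, then the shift along the tool's x, y, z in mm, then the turn about the tool's x in units of 6 degrees (1.0 is 6 degrees). A call has 1 to 20 rows; each row is the pose to reach, as a shift and turn from the pose commanded when the call began, along the tool's axes at that moment; what a row does not reach only later rows make up. A row lasts 1/10 s, in which the tool goes at most 50 mm and 8.59 degrees, less where a joint would pass 70% of its speed; a pose out of reach is approached as far as the arm can. A call with a gripper value outside its range is refused whole. The fingers move at their own pace and stop on an object; "newtons" is the grip in N (left out, the last holds). Time passes only in rows, so rows that repeat a pose let the fingers close. It gives the time, the measured TCP pose, the force and the opening at its end, in the units of the state.
- read_state(): the state, without advancing time (a new reading comes with each control period).
- read_camera(name): name is "side" or "top"; returns a dict with "image" (480x640x3 uint8, red, green, blue), "vertical_fov" (degrees; the focal length in pixels is half the picture's height over the tangent of half this angle, whatever the lens; pixels are square), "cx", "cy" (the principal point, pixels), "k1" (the pictures are not rectified: a ray, as slopes to the right and down, at radius r is drawn at 1 + k1 r^2 times it, then the intrinsics apply), "rvec" (rotation vector, rad) and "tvec" (3), from world to camera coordinates, as OpenCV has them. Camera axes: x right, y down, z forward; pixel columns grow to the right and rows downward; lengths in mm; the calibration is good to about 2 mm. A picture is of the moment at which its call begins. There is no depth.
- close_job(): hands the job in, once; it reports no verdict.
The state is a dict: "t": time; "joint_positions": joint angles; "joint_velocities": joint speeds; "tau": joint torques, N m; "tool_pos": TCP position; "eef_rot": TCP orientation; "ft_force": force on the tool from outside, world axes, zero at the start; "moment": the same for the moment, N m; "width": opening from 0.0 (shut) to 1.0 (fully open).
Only numpy, scipy, OpenCV 4.12 (cv2) and the standard library are available. Lean on these libraries where they do the work, as an engineer would, in place of code of your own. Each camera call takes 0.05 s, during which the arm holds its last target.

## Task

The damp box has been left part open: push its white lid gently along until it is fully home against the stop at the far end. Then snap the four raised orange clips down over the lid's rim one at a time in opposite-corner order (any corner first, next the one diagonally across, then the other two), pressing each firmly until it stays flat but never with more than about 25 N, which cracks the plastic. Leave the vase, jar and wooden block beside the box alone.

Things in the scene. Friction and masses are not known exactly. Their poses are not given: they have to be found in the camera images.
- box: Blue plastic damp box, fixed to the bench: 250 (x) x 222 (y) x 90 mm high to the rim on which the lid slides. Origin: centre of its underside, on the bench. +x points to the end with the stop, a cross-wall (103 mm high) faced with a springy rubber bumper 120 mm from the origin, 3 N per mm; +y is its left. Low rails (97 mm high) guide the lid's long sides with 2 mm play.
- lid: White rigid lid, loose on the rim between the rails, 236 (x) x 170 (y) x 8 mm, 0.22 to 0.42 kg. Origin: centre of its underside; axes as the box's. Home: far edge against the stop, origin 2 mm to +x of the box's; it starts 18 to 32 mm short. At y = +-50 mm runs a bead 14 mm wide, 20 mm high, with 28 mm notches for the clips' teeth: a clip cannot shut before the lid is home.
- lid_block (a point): Centre of the push block in the middle of the lid: 22 (x) x 60 (y) x 26 mm high, white, standing on the lid's top (98 mm above the bench), its own top 124 mm above the bench. The point is 111 mm above the bench; the block's near face is 11 mm towards the box's -x from it. Sliding the lid takes about 1 to 4 N until it meets the stop.
- near_left (a joint): Orange clip at the box's near (-x) end, left (+y) side: a bar 76 x 20 mm, 8 to 12 mm thick, hinged 102 mm from the box's middle line, reaching 74 mm inwards, a tooth beneath. Value in rad: 0 = raised as found (44 deg up), 0.76 = shut, level. Over-centre: resists a push down at its press point with up to about 8 N and springs up again unless pushed to within 0.03 rad of level, just before its hard stop; then it stays.
- near_left_press (a point): Where to press clip near_left: 40 mm inwards of its hinge, 75 mm from the box's mid-length, at the nominal height of its press pad's top when shut, 131 mm above the bench. Fixed to the box, axes as the box's. The hinge is screw-adjusted: the clip's true height differs by up to 6 mm either way, not measured. Raised, the clip's tip stands at most 58 mm above this point.
- near_right (a joint): Orange clip at the box's near (-x) end, right (-y) side: a bar 76 x 20 mm, 8 to 12 mm thick, hinged 102 mm from the box's middle line, reaching 74 mm inwards, a tooth beneath. Value in rad: 0 = raised as found (44 deg up), 0.76 = shut, level. Over-centre: resists a push down at its press point with up to about 8 N and springs up again unless pushed to within 0.03 rad of level, just before its hard stop; then it stays.
- near_right_press (a point): Where to press clip near_right: 40 mm inwards of its hinge, 75 mm from the box's mid-length, at the nominal height of its press pad's top when shut, 131 mm above the bench. Fixed to the box, axes as the box's. The hinge is screw-adjusted: the clip's true height differs by up to 6 mm either way, not measured. Raised, the clip's tip stands at most 58 mm above this point.
- far_left (a joint): Orange clip at the box's far (+x) end, left (+y) side: a bar 76 x 20 mm, 8 to 12 mm thick, hinged 102 mm from the box's middle line, reaching 74 mm inwards, a tooth beneath. Value in rad: 0 = raised as found (44 deg up), 0.76 = shut, level. Over-centre: resists a push down at its press point with up to about 8 N and springs up again unless pushed to within 0.03 rad of level, just before its hard stop; then it stays.
- far_left_press (a point): Where to press clip far_left: 40 mm inwards of its hinge, 75 mm from the box's mid-length, at the nominal height of its press pad's top when shut, 131 mm above the bench. Fixed to the box, axes as the box's. The hinge is screw-adjusted: the clip's true height differs by up to 6 mm either way, not measured. Raised, the clip's tip stands at most 58 mm above this point.
- far_right (a joint): Orange clip at the box's far (+x) end, right (-y) side: a bar 76 x 20 mm, 8 to 12 mm thick, hinged 102 mm from the box's middle line, reaching 74 mm inwards, a tooth beneath. Value in rad: 0 = raised as found (44 deg up), 0.76 = shut, level. Over-centre: resists a push down at its press point with up to about 8 N and springs up again unless pushed to within 0.03 rad of level, just before its hard stop; then it stays.
- far_right_press (a point): Where to press clip far_right: 40 mm inwards of its hinge, 75 mm from the box's mid-length, at the nominal height of its press pad's top when shut, 131 mm above the bench. Fixed to the box, axes as the box's. The hinge is screw-adjusted: the clip's true height differs by up to 6 mm either way, not measured. Raised, the clip's tip stands at most 58 mm above this point.
- vase: Terracotta vase, 80 mm wide, 130 mm tall, standing beside the box's left side; leave alone. Origin: centre of its underside.
- slip_jar: Jar, 64 mm wide, 85 mm tall, beside the box's right side; leave alone. Origin: centre of its underside.
- sponge_block: Pale wooden block, 75 x 50 x 32 mm, beside the box's right side; leave alone. Origin: centre of its underside.

How it is judged (in metres and radians):
On the way, in this order (a step that is already met when the one before it is completed fails the run):
1. the lid is fully home against the stop, all four clips still raised (x of lid in the frame of box between -0.0005 and 0.008 m and z of lid in the frame of box below 0.093 m and angle between the x axis of lid and the x axis of box, either way round below 0.04 rad and value of joint each of near_left, near_right, far_left, far_right below 0.66 rad), for 0.2 s.
2. a first clip is snapped flat, the other three still raised (((value of joint near_left above 0.73 rad and value of joint each of near_right, far_left, far_right below 0.66 rad) or (value of joint near_right above 0.73 rad and value of joint each of near_left, far_left, far_right below 0.66 rad) or (value of joint far_left above 0.73 rad and value of joint each of near_left, near_right, far_right below 0.66 rad) or (value of joint far_right above 0.73 rad and value of joint each of near_left, near_right, far_left below 0.66 rad))), for 0.2 s.
3. the clip diagonally opposite is flat too, the other two still raised (((value of joint each of near_left, far_right above 0.73 rad and value of joint each of near_right, far_left below 0.66 rad) or (value of joint each of near_right, far_left above 0.73 rad and value of joint each of near_left, far_right below 0.66 rad))), for 0.2 s.
4. a third clip is flat, the last still raised (((value of joint near_left below 0.66 rad and value of joint each of near_right, far_left, far_right above 0.73 rad) or (value of joint near_right below 0.66 rad and value of joint each of near_left, far_left, far_right above 0.73 rad) or (value of joint far_left below 0.66 rad and value of joint each of near_left, near_right, far_right above 0.73 rad) or (value of joint far_right below 0.66 rad and value of joint each of near_left, near_right, far_left above 0.73 rad))), for 0.2 s.
At the end, for the whole second after the job is handed in: The lid is home (origin within about 2.5 mm short and 6 mm past of its seat at the stop, lying flat on the rim, straight to 0.04 rad) and at rest, and all four clips are flat (joint above 0.73 rad), untouched (x of lid in the frame of box between -0.0005 and 0.008 m and z of lid in the frame of box below 0.093 m and angle between the x axis of lid and the x axis of box, either way round below 0.04 rad and value of joint each of near_left, near_right, far_left, far_right above 0.73 rad and linear speed of lid below 0.01 m/s).
It fails at once if the box, a clip or the lid is pushed with more than 25 N (contact force between any of the fingers, the arm and box above 25 N or contact force between any of the fingers, the arm and lid above 25 N).
It fails at once if two clips at the same side or end are shut while both others are open ((value of joint each of near_left, near_right above 0.73 rad and not (value of joint far_left above 0.73 rad) and not (value of joint far_right above 0.73 rad)) or (value of joint each of near_left, far_left above 0.73 rad and not (value of joint near_right above 0.73 rad) and not (value of joint far_right above 0.73 rad)) or (value of joint each of near_right, far_right above 0.73 rad and not (value of joint near_left above 0.73 rad) and not (value of joint far_left above 0.73 rad)) or (value of joint each of far_left, far_right above 0.73 rad and not (value of joint near_left above 0.73 rad) and not (value of joint near_right above 0.73 rad))).
It fails at once if the vase, jar or wooden block is moved more than 15 mm or tipped (distance of any of vase, slip_jar, sponge_block from where it was at the start of the episode above 0.015 m or angle between any of vase, slip_jar, sponge_block's own z axis and vertical above 0.3 rad).
It also fails if it takes over 72 s, if anything falls off the work surface, if the arm or the gripper's body presses on something with over 40 N, if the wrist force passes 120 N, or if a joint passes its speed limit or range.

## Working session

There is one attempt and no reset: what is moved stays moved. The work goes in short steps, Python scripts to look and compute and a tool call to move; the robot and the scene stay as the last step left them, time stands still between calls to the robot, and variables do not carry over. Pictures are saved under pics/ and viewed, and the job is handed in when it is done.

Besides the shell and the picture viewer there is one more tool, called after "Request:" as name(argument=value, ...) on one line, values as JSON. play_rows: Moves the arm, as the interface text tells. Its arguments: {"type":"object","properties":{"plan":{"type":"string"},"newtons":{"type":"number"}},"required":["plan"]}

```bash
mkdir -p pics; ls; python3 - <<'E'
from plant import *
import cv2
print(read_state(), hold_point_z)
for n in("side","top"):
    c=read_camera(n); cv2.imwrite(f"pics/{n}0.png",c["image"][:,:,::-1]); c.pop("image"); print(n,c)
E
```

```text
pics
{'t': 0.0, 'joint_positions': array([-7.32008391e+01,  1.48496894e+01,  1.18774002e+00,  7.64148275e+01,
        7.02104669e-04,  8.12553100e+01]), 'joint_velocities': array([ 0.0071916 , -0.02341055,  0.04660789, -0.04515728, -0.04785826,
       -0.02882407]), 'tau': array([-4.38387506e-04, -5.55633903e+01,  3.44531286e+01,  1.37086576e-02,
       -1.47309588e-04,  1.80855591e-05]), 'tool_pos': array([ 237.05267919, -495.92870463,  203.56249232]), 'eef_rot': array([-99.26863005,  89.9232199 , 106.27522039]), 'ft_force': array([-0.13589648, -0.25814859,  0.29715294]), 'moment': array([-0.00554772, -0.03632567, -0.00624964]), 'width': 0.9974583985259956} 18.700000000000003
side {'vertical_fov': 53.275184787285276, 'cx': 320.3180929410701, 'cy': 233.62466929315772, 'k1': -0.1265957681584982, 'rvec': array([ 0.58292802, -2.79056776,  0.97609374]), 'tvec': array([566.97076935, 218.61331215, 744.73407148])}
top {'vertical_fov': 55.407393956575596, 'cx': 315.3627039053598, 'cy': 230.98494259434815, 'k1': -0.08062533610884337, 'rvec': array([ 2.29721527, -1.89893554,  0.20231381]), 'tvec': array([-53.77244019, 601.09943211, 883.72660206])}
```

View pics/side0.png

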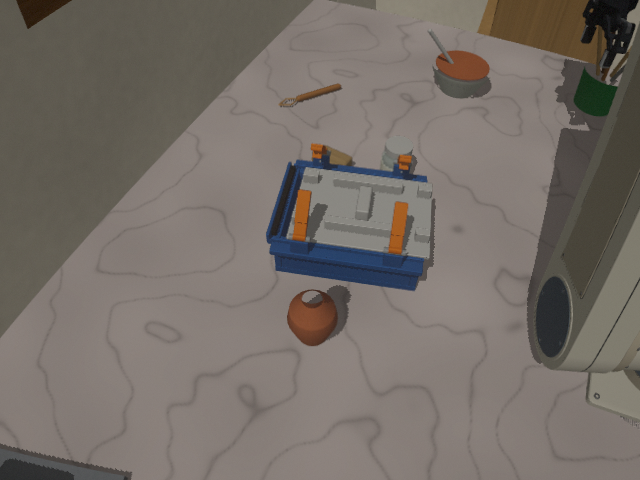

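View pics/top0.png

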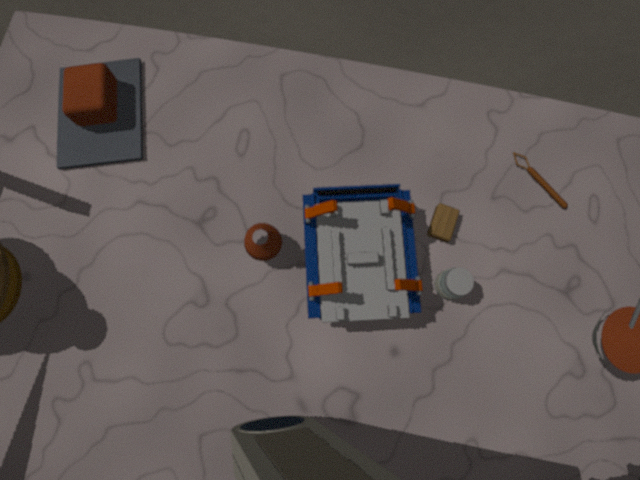

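The top picture shows the box centred near (362,255), stop end up at row ~190. The vase is at (263,240), the block at (443,222) and the jar at (455,283). The side picture shows the same box at (350,220). Next I'll zoom in for corner points.

```bash
cat > h.py <<'E'
import numpy as np, cv2
from plant import *
def K(c):
    f=240/np.tan(np.radians(c["vertical_fov"]/2)); return np.array([[f,0,c["cx"]],[0,f,c["cy"]],[0,0,1]])
def D(c): return np.array([c["k1"],0,0,0,0.])
def proj(c,P):
    return cv2.projectPoints(np.asarray(P,float).reshape(-1,3),c["rvec"],c["tvec"],K(c),D(c))[0].reshape(-1,2)
def ray(c,uv,z):
    n=cv2.undistortPoints(np.array(uv,float).reshape(-1,1,2),K(c),D(c)).reshape(-1,2)
    R=cv2.Rodrigues(c["rvec"])[0]; o=-R.T@c["tvec"]; d=np.c_[n,np.ones(len(n))]@R
    return o+d*((z-o[2])/d[:,2])[:,None]
def crop(c,x0,y0,x1,y1,s,name,pts=None):
    im=cv2.resize(c["image"][y0:y1,x0:x1,::-1],None,fx=s,fy=s,interpolation=cv2.INTER_CUBIC)
    im=np.ascontiguousarray(cv2.convertScaleAbs(im,alpha=1.3))
    if pts is not None:
        for p in pts: cv2.circle(im,(int((p[0]-x0+.5)*s),int((p[1]-y0+.5)*s)),2,(255,0,255),-1)
    cv2.imwrite("pics/"+name,im)
def b2w(x,y,yaw,P):
    c,s=np.cos(yaw),np.sin(yaw);P=np.asarray(P,float).reshape(-1,3)
    return np.c_[x+c*P[:,0]-s*P[:,1],y+s*P[:,0]+c*P[:,1],P[:,2]]
E
python3 - <<'E'
from h import *
t=read_camera("top");s=read_camera("side")
crop(t,290,170,440,330,3.75,"t1.png"); crop(s,260,130,450,300,3.5,"s1.png")
print(ray(t,[(362,255),(304,196),(410,192),(308,318),(420,314)],90))
E
```

```text
[[ 564.33100394  -40.86804151   90.        ]
 [ 661.96808531   95.78220374   90.        ]
 [ 711.77496062 -116.22323908   90.        ]
 [ 423.06157747   41.07719255   90.        ]
 [ 470.87435237 -171.9686196    90.        ]]
```

View pics/t1.png

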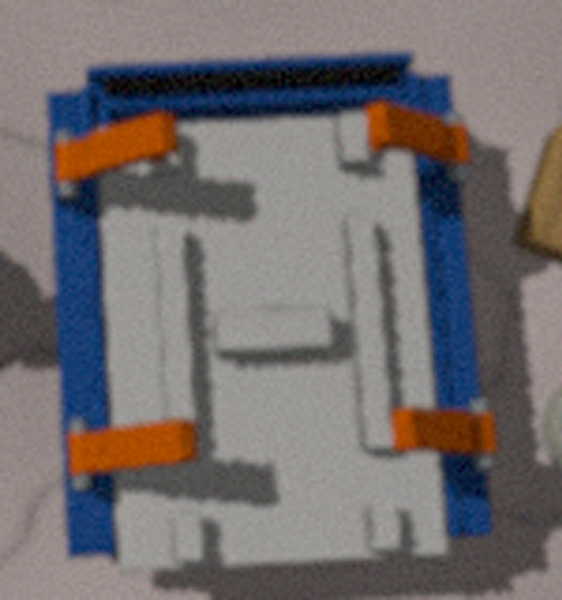

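View pics/s1.png

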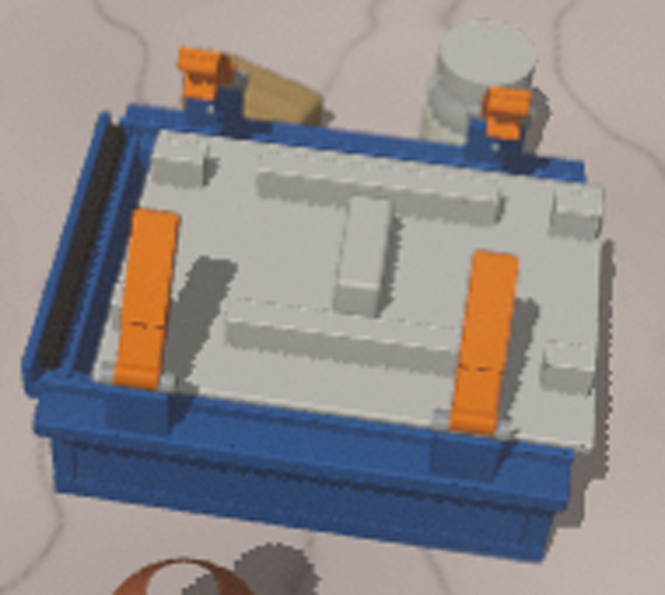

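```bash
cat > fit.py <<'E'
from h import *
from scipy.optimize import least_squares
t=read_camera("top");s=read_camera("side")
T=lambda l:np.array(l)/3.75+[289.5,169.5]
S=lambda l:np.array(l)/3.5+[259.5,129.5]
tc=T([(50,95),(72,555),(490,533),(447,77)]); bc=[(125,111),(-125,111),(-125,-111),(125,-111)]
tl=T([(118,567),(447,552)]); sl=S([(595,443),(603,187),(163,130)])
tb=T([(217,314),(328,305),(333,343),(218,352)]); sb=S([(352,197),(392,200),(376,290),(338,283)])
def res(p,full=False):
    x,y,w,zc,lx,ly,lw,tx,ty=p
    B=lambda P:b2w(x,y,w,P)
    L=lambda P:B(b2w(lx,ly,lw,P))
    off=np.array([tx,ty])
    r=[proj(t,B([(a,b,zc) for a,b in bc]))-tc,
       proj(t,L([(-118,85,98),(-118,-85,98)]))-tl,
       proj(t,L([(11,30,124),(11,-30,124),(-11,-30,124),(-11,30,124)]))-tb,
       proj(s,L([(-118,85,98),(-118,-85,98),(118,-85,98)]))-sl+off,
       proj(s,L([(11,-30,124),(-11,-30,124),(-11,30,124),(11,30,124)]))-sb+off]
    return r if full else np.r_[np.vstack(r).ravel(),tx,ty]
q=least_squares(res,[564,-40,-.23,90,-20,0,0,0,0],loss="soft_l1")
if __name__=="__main__":
    print(q.x); 
    for a in res(q.x,True): print(a.round(1).tolist())
    x,y,w,zc,lx,ly,lw,_,_=q.x
    R=cv2.Rodrigues(t["rvec"])[0];print("cam",-R.T@t["tvec"])
    R=cv2.Rodrigues(s["rvec"])[0];print("cam",-R.T@s["tvec"])
    P=[(a,b,z) for a,b in bc for z in (90,97)]+[(120,90,103),(120,-90,103)]
    for e in (1,-1):
        for f in (1,-1):
            h=102*f; P+=[(75*e+k,h-f*d*np.cos(.768),125+d*np.sin(.768)) for k in(-10,10) for d in(0,74)]
    W=b2w(x,y,w,P); Lw=b2w(x,y,w,b2w(lx,ly,lw,[(a,b,98) for a in(-118,118) for b in (-85,85)]+[(a,b,124) for a in (-11,11) for b in (-30,30)]))
    W=np.r_[W,Lw]
    crop(t,290,170,440,330,3.75,"t2.png",proj(t,W)); crop(s,260,130,450,300,3.5,"s2.png",proj(s,W))
E
python3 fit.py
```

```text
[ 5.72261393e+02 -3.75734767e+01  2.39127314e-01  7.58604447e+01
 -1.67037590e+01  2.13983064e+00 -1.33950650e-03 -1.87830998e-01
  1.23976252e+00]
[[-0.1, 0.2], [-0.3, -0.1], [0.2, -0.3], [0.3, 0.2]]
[[-0.1, 0.9], [0.2, 0.2]]
[[-1.0, -1.5], [0.6, -0.6], [0.1, 0.6], [-0.5, -0.3]]
[[0.1, 1.2], [0.4, -0.1], [-0.9, -0.2]]
[[-0.5, -1.1], [0.8, -0.3], [1.6, -0.2], [-0.8, -0.0]]
cam [410.17699334  29.4678773  987.96315121]
cam [407.7839125  495.74318652 715.42116582]
```

View pics/t2.png

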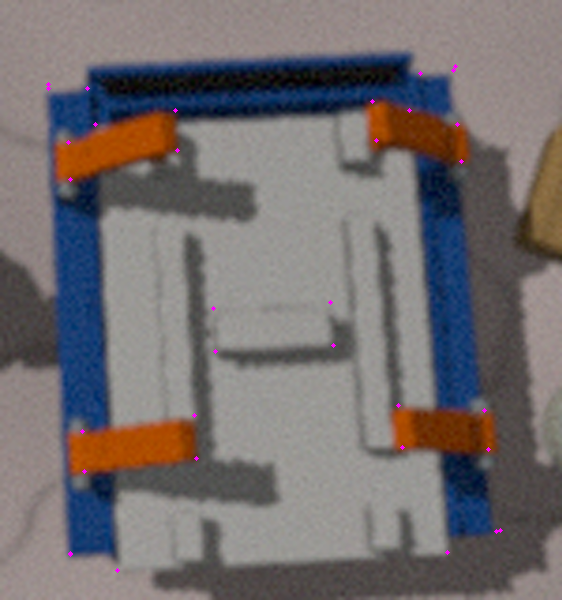

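View pics/s2.png

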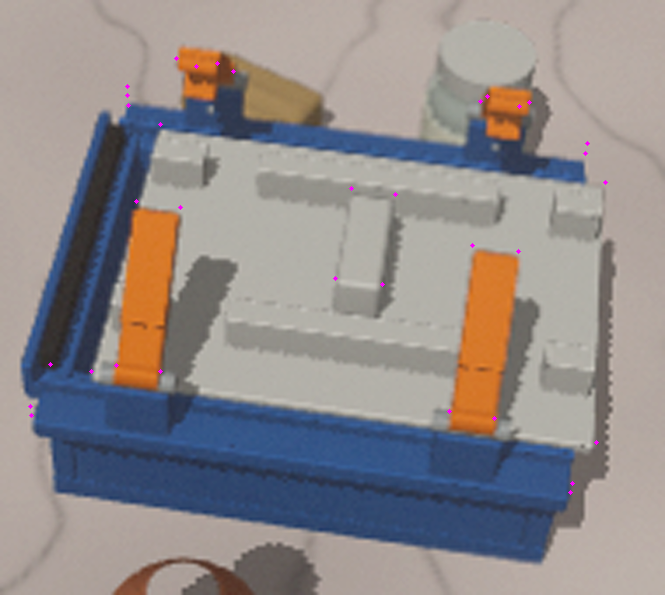

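The magenta projections land on the box corners, clip bars and lid to about 1–2 px. That gives box yaw 13.7°, origin about (572,-38), and a lid about 19 mm short. Now I'll compute moves in tool axes.

```bash
cat > mv.py <<'E'
import sys
from h import *
from scipy.spatial.transform import Rotation as Ro
BX,BY,BW=572.3,-37.6,0.2391
def go(bx,by,z,turn=True):
    st=read_state(); R=Ro.from_euler("xyz",st["eef_rot"],degrees=True).as_matrix()
    w=b2w(BX,BY,BW,[(bx,by,z)])[0]
    d=R.T@(w-st["tool_pos"])
    cur=np.degrees(np.arctan2(R[1,1],R[0,1])); des=np.degrees(BW)
    # rotation about tool x (down) positive => yaw decreases
    e=((cur-des)+90)%180-90
    print("t",st["t"],"tcp",st["tool_pos"].round(1),"box",((np.array([[np.cos(BW),np.sin(BW)],[-np.sin(BW),np.cos(BW)]])@(st["tool_pos"][:2]-[BX,BY])).round(1)),"shift",d.round(1),"turn units",round(e/6,2),"j6",st["joint_positions"][5].round(1),"F",st["ft_force"].round(1),"ty yaw",cur.round(1))
    print("box axes in tool", (R.T@np.c_[b2w(0,0,BW,np.eye(3)).T]).round(2).tolist())
go(*map(float,sys.argv[1:4]))
E
python3 mv.py -58 0 220
```

```text
t 0.3 tcp [ 237.1 -496.2  204. ] box [-434.3 -366.1] shift [ -15.9 -281.1 -443.4] turn units -13.03 j6 81.3 F [-0.1 -0.7  0.2] ty yaw -64.5
box axes in tool [[-0.0, 0.0, -1.0], [0.21, -0.98, -0.0], [-0.98, -0.21, -0.0]]
```

Request:
play_rows(plan="-1 -30 0 0 0;-1 -30 -281 -443 -13;-1 -30 -281 -443 -13;-1 -30 -281 -443 -13;-1 -30 -281 -443 -13;-1 -30 -281 -443 -13;-1 -30 -281 -443 -13;-1 -30 -281 -443 -13;-1 -30 -281 -443 -13;-1 -30 -281 -443 -13;-1 -30 -281 -443 -13;-1 -30 -281 -443 -13;-1 -30 -281 -443 -13;-1 -30 -281 -443 -13;-1 -30 -281 -443 -13;-1 -30 -281 -443 -13;-1 -30 -281 -443 -13;-1 -30 -281 -443 -13")

```text
t: 2.1
tool_pos: [515.5, -52.3, 234.3]
eef_rot: [62.0, 90.0, -14.5]
ft_force: [1.0, -0.6, 0.4]
width: 0.002
```

```bash
python3 mv.py -55 0 116
```

```text
t 2.1 tcp [515.5 -52.3 234.3] box [-58.7  -0.9] shift [118.3   3.7  -0.9] turn units -0.04 j6 61.4 F [ 1.  -0.6  0.4] ty yaw 13.5
box axes in tool [[0.0, -0.0, -1.0], [1.0, -0.0, 0.0], [-0.0, -1.0, 0.0]]
```

Request:
play_rows(plan="-1 30 0 0 0;-1 60 0 0 0;-1 85 0 0 0;-1 100 0 0 0;-1 110 0 0 0;-1 118 0 -1 0;-1 118 0 -1 0;-1 118 0 -1 0")

```text
t: 2.9
tool_pos: [515.8, -50.8, 116.8]
eef_rot: [61.2, 90.0, -15.3]
ft_force: [-0.3, 0.8, 0.2]
width: 0.002
```

```bash
python3 mv.py -45 0 116; python3 - <<'E'
from h import *
t=read_camera("top");s=read_camera("side")
a=t["image"][150:350,270:470];b=s["image"][120:320,250:450]
cv2.imwrite("pics/p3.png",cv2.convertScaleAbs(cv2.resize(np.hstack([a,b])[:,:,::-1],None,fx=2,fy=2,interpolation=2),alpha=1.4))
E
```

```text
t 2.9 tcp [515.8 -50.8 116.8] box [-58.1   0.5] shift [ 0.8 13.1  0.5] turn units -0.03 j6 61.5 F [-0.3  0.8  0.2] ty yaw 13.5
box axes in tool [[0.0, -0.0, -1.0], [1.0, -0.0, 0.0], [-0.0, -1.0, 0.0]]
```

View pics/p3.png

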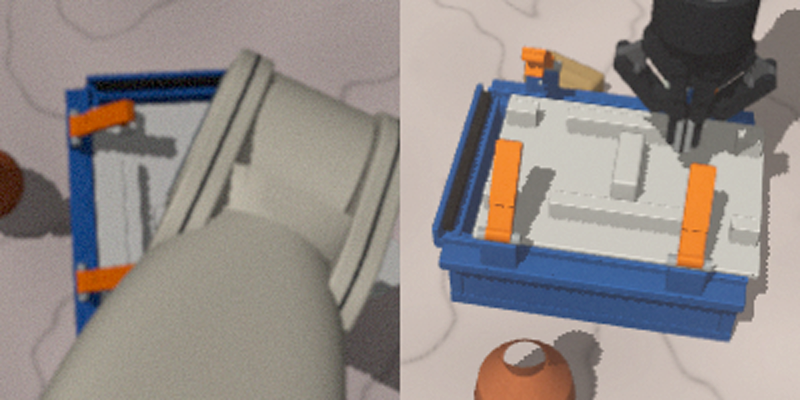

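The side picture shows the shut fingertips at (685,148) in the crop, about 25 mm behind the push block (628,165) and clear of the clips. I'll push slowly.

Request:
play_rows(plan="-1 0 4 0 0;-1 0 8 0 0;-1 0 11 0 0;-1 0 14 0 0;-1 0 16 0 0;-1 0 18 0 0;-1 0 20 0 0;-1 0 22 0 0;-1 0 22 0 0")

```text
t: 3.9
tool_pos: [537.1, -45.5, 116.1]
eef_rot: [79.2, 90.0, 2.7]
ft_force: [-0.5, 0.4, -0.5]
width: -0.005
```

```bash
python3 mv.py -15 0 116
```

```text
t 3.9 tcp [537.1 -45.5 116.1] box [-36.1   0.6] shift [ 0.1 21.1  0.6] turn units -0.03 j6 62.7 F [-0.5  0.4 -0.5] ty yaw 13.5
box axes in tool [[0.0, -0.0, -1.0], [1.0, -0.0, 0.0], [-0.0, -1.0, 0.0]]
```

Request:
play_rows(plan="-1 0 2 0 0;-1 0 4 0 0;-1 0 6 0 0;-1 0 8 0 0;-1 0 10 0 0")

```text
t: 4.4
tool_pos: [546.8, -43.2, 116.2]
eef_rot: [84.7, 90.0, 8.3]
ft_force: [-0.1, 0.1, -0.4]
width: -0.002
```

Request:
play_rows(plan="-1 0 2 0 0;-1 0 3.5 0 0;-1 0 5 0 0")

```text
t: 4.7
tool_pos: [551.6, -42.0, 116.2]
eef_rot: [-156.5, 90.0, 127.0]
ft_force: [0.1, 0.6, 0.6]
width: -0.0
```

```bash
python3 mv.py -10 0 116; python3 - <<'E'
from h import *
s=read_camera("side")
crop(s,250,120,450,300,3.5,"s4.png")
E
```

```text
t 4.7 tcp [551.6 -42.  116.2] box [-21.2   0.6] shift [ 0.2 11.2  0.6] turn units -0.03 j6 63.4 F [0.1 0.6 0.6] ty yaw 13.5
box axes in tool [[-0.0, 0.0, -1.0], [1.0, -0.0, -0.0], [-0.0, -1.0, -0.0]]
```

View pics/s4.png

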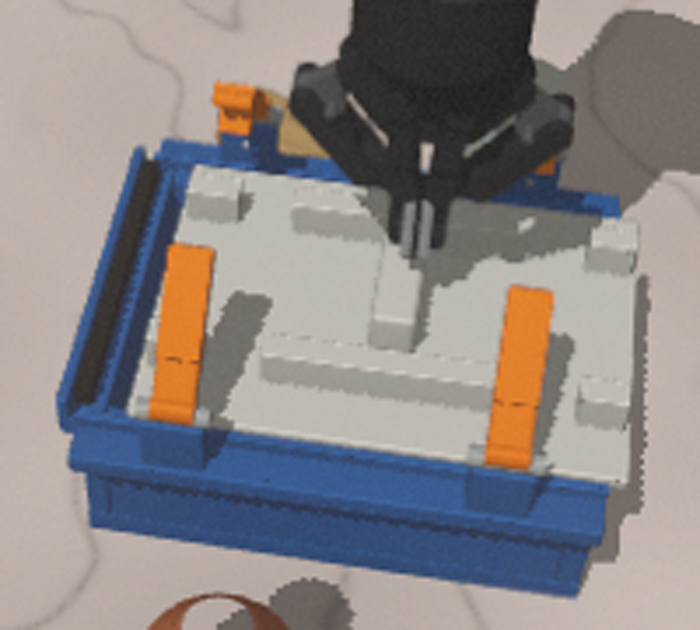

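```bash
python3 - <<'E'
from h import *
BX,BY,BW=572.3,-37.6,0.2391
s=read_camera("side")
L=-16.7
P=b2w(BX,BY,BW,[(L-11,y,z) for y in(-30,0,30) for z in (98,124)]+[(L+11,y,124) for y in (-30,0,30)]+[(-21.2,.6,116),(-21.2-14,.6,116),(-21.2+14,.6,116)])
p=(proj(s,P)-[250,120])*3.5
print(p.round().tolist()); crop(s,250,120,450,300,3.5,"s5.png",proj(s,P))
E
```

```text
[[424.0, 261.0], [429.0, 225.0], [418.0, 305.0], [423.0, 269.0], [411.0, 350.0], [416.0, 315.0], [385.0, 219.0], [377.0, 263.0], [370.0, 309.0], [408.0, 279.0], [436.0, 283.0], [379.0, 275.0]]
```

View pics/s5.png

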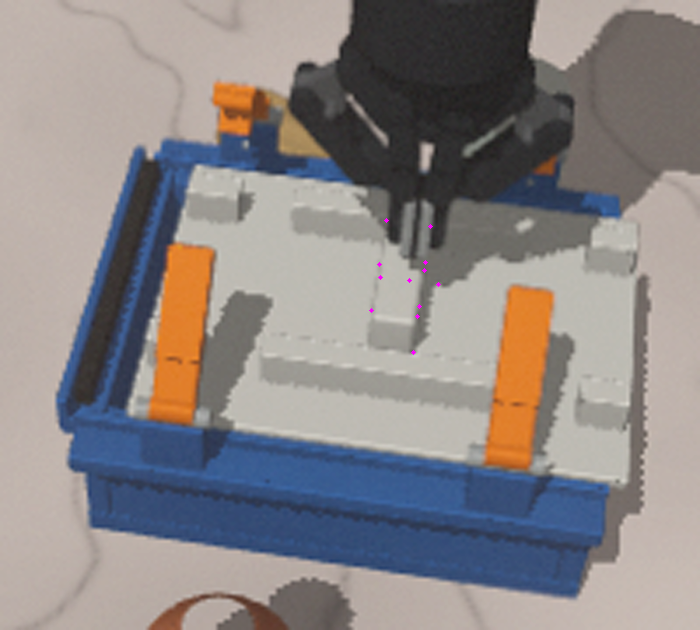

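The fingertips appear at (412,255) where the TCP should project to (408,279), and the block hasn't moved. So the real tips may sit about 12 mm higher than the reported TCP and be over the block. I'll back off, lower and look.

Request:
play_rows(plan="-1 0 -15 0 0;-1 0 -30 0 0;-1 0 -34 0 0;-1 0 -36 0 0;-1 4 -36 0 0;-1 8 -36 0 0;-1 11 -36 0 0;-1 11 -36 0 0")

```text
t: 5.6
tool_pos: [516.3, -50.3, 104.4]
eef_rot: [-120.2, 89.9, 163.3]
ft_force: [-0.3, -0.6, -0.5]
width: -0.0
```

```bash
python3 mv.py -10 0 105;python3 - <<'E'
from h import *
s=read_camera("side"); st=read_state()
p=st["tool_pos"]
P=[p,p+[0,0,10],p+[0,0,20],[p[0],p[1],98]]
print((proj(s,P)-[320,110])*6)
crop(s,320,110,450,210,6,"s6.png",proj(s,P))
E
```

```text
t 5.6 tcp [516.3 -50.3 104.4] box [-57.4   0.9] shift [-0.6 47.4  0.8] turn units -0.02 j6 61.6 F [-0.3 -0.6 -0.5] ty yaw 13.6
box axes in tool [[-0.0, 0.0, -1.0], [1.0, -0.0, -0.0], [-0.0, -1.0, -0.0]]
[[401.2982507  582.372398  ]
 [405.31283095 558.85581948]
 [409.3969109  534.89224869]
 [398.6411537  597.91588019]]
```

View pics/s6.png

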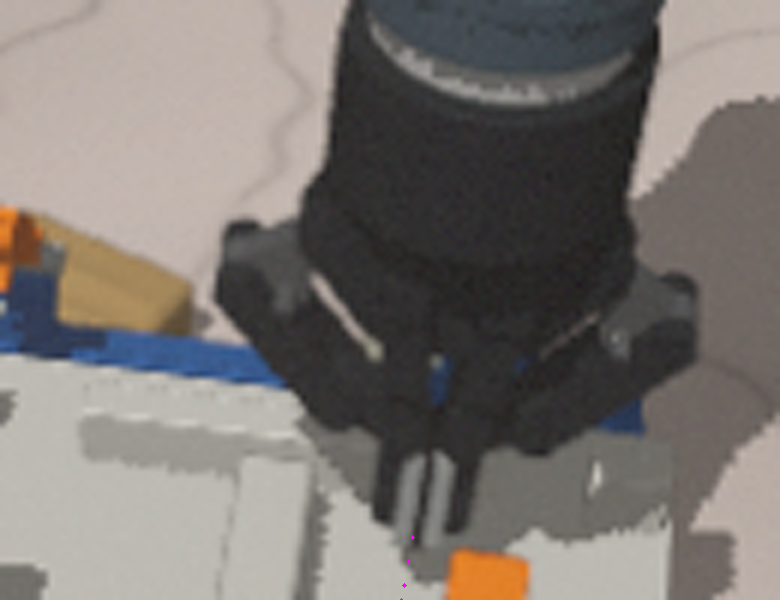

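The tip shows at (418,545), about 14 mm above where the reported TCP projects. I'll go to TCP 98.5, which is still above the lid if the reading is right, and push.

Request:
play_rows(plan="-1 2 2 0 0;-1 4 4 0 0;-1 6 7 0 0;-1 6 10 0 0;-1 6 13 0 0;-1 6 15 0 0;-1 6 17 0 0;-1 6 17 0 0")

```text
t: 6.45
tool_pos: [533.2, -46.5, 99.2]
eef_rot: [90.4, 90.0, 14.0]
ft_force: [-0.5, 1.2, 0.1]
width: 0.007
```

Request:
play_rows(plan="-1 0 2 0 0;-1 0 4 0 0;-1 0 5 0 0")

```text
t: 6.75
tool_pos: [538.0, -45.3, 99.2]
eef_rot: [63.0, 90.0, -13.4]
ft_force: [-1.0, -0.8, 0.2]
width: -0.004
```

Request:
play_rows(plan="-1 0 2 0 0;-1 0 4 0 0;-1 0 5 0 0")

```text
t: 7.05
tool_pos: [542.9, -44.1, 99.2]
eef_rot: [60.9, 90.0, -15.5]
ft_force: [-0.0, 0.6, -0.0]
width: 0.003
```

```bash
python3 mv.py -10 0 98;python3 - <<'E'
from h import *
s=read_camera("side")
crop(s,320,140,450,240,6,"s7.png")
E
```

```text
t 7.05 tcp [542.9 -44.1  99.2] box [-30.1   0.6] shift [ 1.2 20.1  0.6] turn units -0.03 j6 63.0 F [-0.   0.6 -0. ] ty yaw 13.5
box axes in tool [[0.0, -0.0, -1.0], [1.0, -0.0, 0.0], [-0.0, -1.0, 0.0]]
```

View pics/s7.png

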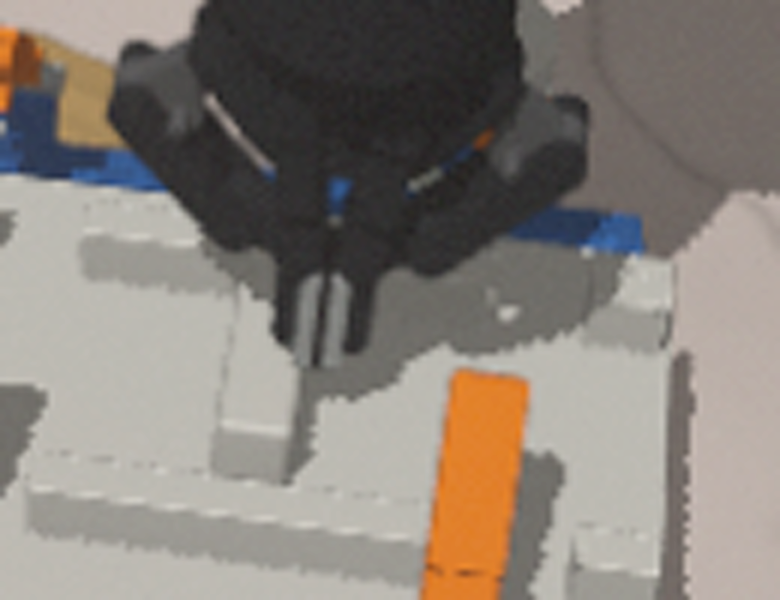

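Request:
play_rows(plan="-1 0 2 0 0;-1 0 4 0 0;-1 0 5 0 0")

```text
t: 7.4
tool_pos: [547.8, -43.0, 99.2]
eef_rot: [61.9, 90.0, -14.5]
ft_force: [-0.2, -0.0, -0.3]
width: 0.004
```

```bash
python3 mv.py -10 0 98;python3 - <<'E'
from h import *
s=read_camera("side")
crop(s,320,140,450,240,6,"s8.png")
E
```

```text
t 7.4 tcp [547.8 -43.   99.2] box [-25.1   0.6] shift [ 1.2 15.1  0.6] turn units -0.03 j6 63.2 F [-0.2 -0.  -0.3] ty yaw 13.5
box axes in tool [[0.0, -0.0, -1.0], [1.0, -0.0, 0.0], [-0.0, -1.0, 0.0]]
```

View pics/s8.png

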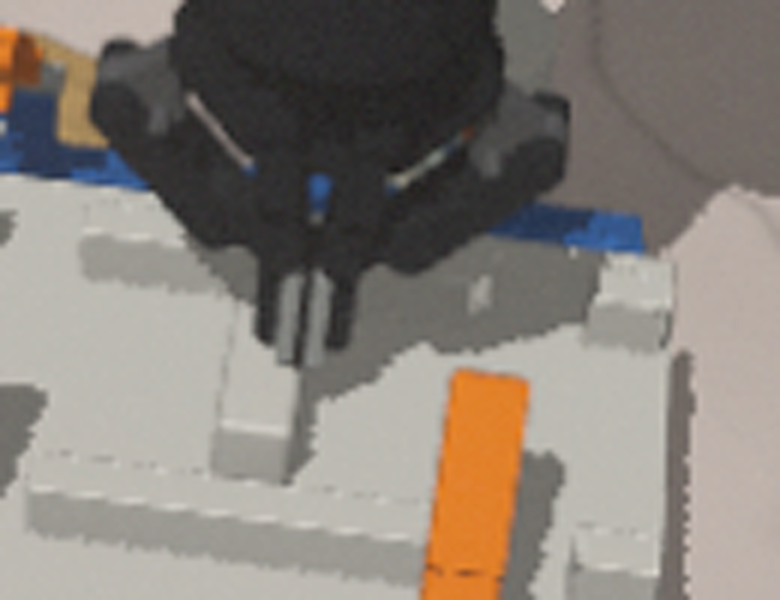

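```bash
python3 - <<'E'
from h import *
s=read_camera("side");t=read_camera("top")
BW=.2391;R=np.array([[np.cos(BW),np.sin(BW)],[-np.sin(BW),np.cos(BW)]])
for z in (99,110,124,135):
    w=ray(s,[(370.4,199.8)],z)[0]; print(z,w.round(1),(R@(w[:2]-[572.3,-37.6])).round(1))
crop(t,240,140,480,340,3,"t8.png")
print(read_state())
E
```

```text
99 [549.3 -59.9  99. ] [-27.6 -16.2]
110 [546.8 -50.  110. ] [-27.7  -6. ]
124 [543.6 -37.4 124. ] [-27.8   7. ]
135 [541.1 -27.5 135. ] [-28.   17.3]
{'t': 7.55, 'joint_positions': array([-1.32415753e+01,  1.76911381e+01, -1.04291214e+01,  6.18861351e+01,
        2.24860696e-03,  6.32099993e+01]), 'joint_velocities': array([-0.08575306, -0.14254503, -0.10432746,  0.05785604,  0.01237384,
        0.00663341]), 'tau': array([ 2.51094473e-02, -5.69000602e+01,  3.20482492e+01, -1.47851865e-02,
        3.24915352e-03,  6.76666154e-03]), 'tool_pos': array([547.55972671, -42.95186705,  99.13115615]), 'eef_rot': array([-136.16395564,   89.99322162,  147.38446963]), 'ft_force': array([-0.21044459,  0.03027661, -1.04980239]), 'moment': array([0.0313414 , 0.00822409, 0.0107761 ]), 'width': -0.0008507147010223135}
```

View pics/t8.png

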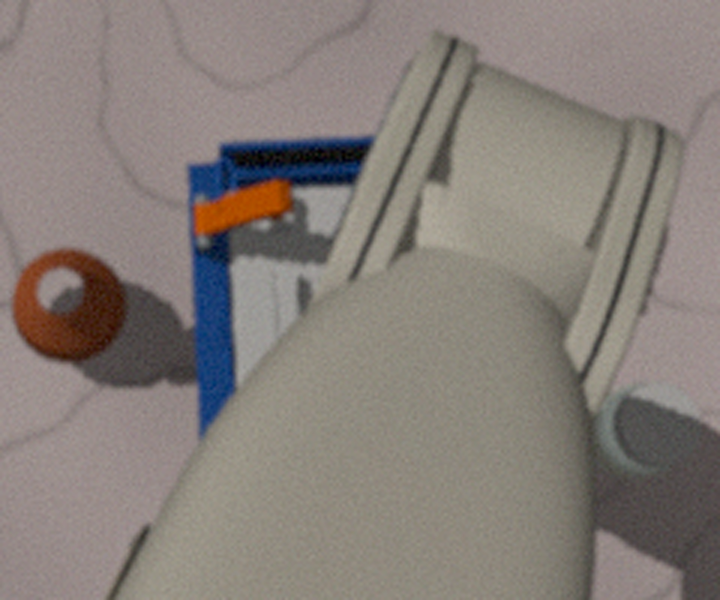

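In the side picture the tips overlap the block top at (290,360) with no force, so the tips are still above 124 mm even though the TCP reads 99. I'll back off and find the lid surface gently by touch, to calibrate the height.

Request:
play_rows(plan="-1 0 -10 0 0;-1 0 -22 0 0;-1 0 -28 0 0;-1 0 -28 0 0;-1 1.5 -28 0 0;-1 3 -28 0 0;-1 3 -28 0 0")

```text
t: 8.25
tool_pos: [520.4, -49.5, 95.9]
eef_rot: [-124.0, 90.0, 159.5]
ft_force: [-1.2, 0.0, 1.0]
width: 0.005
```

Request:
play_rows(plan="-1 1 0 0 0;-1 2 0 0 0;-1 3 0 0 0;-1 3 0 0 0")

```text
t: 8.65
tool_pos: [520.3, -49.5, 93.0]
eef_rot: [-119.5, 90.0, 164.0]
ft_force: [0.2, 0.3, -0.2]
width: 0.0
```

Request:
play_rows(plan="-1 1 0 0 0;-1 2 0 0 0;-1 2 0 0 0")

```text
t: 8.95
tool_pos: [520.2, -49.6, 91.0]
eef_rot: [-116.5, 90.0, 167.1]
ft_force: [0.1, -1.0, 0.3]
width: -0.001
```

Request:
play_rows(plan="-1 1 0 0 0;-1 2 0 0 0;-1 2 0 0 0")

```text
t: 9.25
tool_pos: [520.2, -49.5, 89.0]
eef_rot: [-117.9, 90.0, 165.6]
ft_force: [0.5, -0.7, -0.0]
width: -0.004
```

```bash
python3 mv.py -10 0 98;python3 - <<'E'
from h import *
s=read_camera("side")
crop(s,320,140,450,240,6,"s9.png")
E
```

```text
t 9.25 tcp [520.2 -49.5  89. ] box [-53.4   0.7] shift [-9.  43.4  0.6] turn units -0.03 j6 61.8 F [ 0.5 -0.7 -0. ] ty yaw 13.5
box axes in tool [[-0.0, 0.0, -1.0], [1.0, -0.0, -0.0], [-0.0, -1.0, -0.0]]
```

View pics/s9.png

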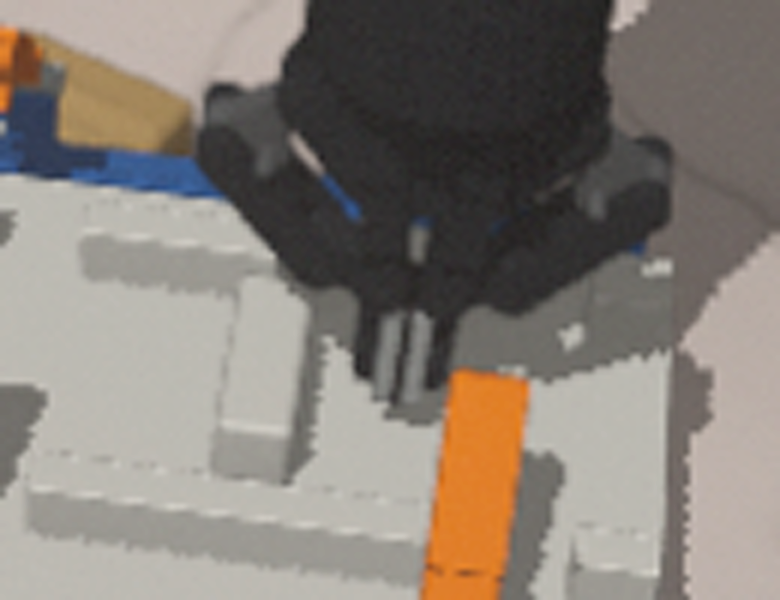

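```bash
python3 - <<'E'
from h import *
s=read_camera("side")
BW=.2391;R=np.array([[np.cos(BW),np.sin(BW)],[-np.sin(BW),np.cos(BW)]])
for z in (89,98,104,110,116):
    w=ray(s,[(320+400/6-.5,140+402/6-.5)],z)[0]; print(z,w.round(1),(R@(w[:2]-[572.3,-37.6])).round(1))
E
```

```text
89 [520.8 -65.2  89. ] [-56.6 -14.6]
98 [519.2 -57.1  98. ] [-56.2  -6.4]
104 [518.1 -51.7 104. ] [-56.   -0.9]
110 [517.  -46.4 110. ] [-55.8   4.6]
116 [515.9 -41.  116. ] [-55.6  10.1]
```

Request:
play_rows(plan="-1 1 0 0 0;-1 2 0 0 0;-1 2 0 0 0")

```text
t: 9.65
tool_pos: [520.2, -49.5, 87.0]
eef_rot: [-116.2, 90.0, 167.3]
ft_force: [0.3, 0.1, -0.5]
width: 0.0
```

Request:
play_rows(plan="-1 1 0 0 0;-1 2 0 0 0;-1 2 0 0 0")

```text
t: 9.95
tool_pos: [520.2, -49.5, 85.0]
eef_rot: [-115.8, 90.0, 167.8]
ft_force: [0.2, -0.1, 0.3]
width: -0.0
```

Request:
play_rows(plan="-1 1 0 0 0;-1 2 0 0 0;-1 2 0 0 0")

```text
t: 10.25
tool_pos: [520.2, -49.5, 83.0]
eef_rot: [-126.6, 90.0, 156.9]
ft_force: [0.5, 0.1, 1.4]
width: -0.002
```

Request:
play_rows(plan="-1 1 0 0 0;-1 1 0 0 0")

```text
t: 10.45
tool_pos: [520.3, -49.6, 82.1]
eef_rot: [-107.5, 90.0, 176.0]
ft_force: [0.2, -0.2, -0.5]
width: -0.003
```

Request:
play_rows(plan="-1 1 0 0 0;-1 1 0 0 0")

```text
t: 10.65
tool_pos: [520.2, -49.6, 81.1]
eef_rot: [-118.7, 90.0, 164.9]
ft_force: [0.4, -0.2, -0.0]
width: -0.002
```

Request:
play_rows(plan="-1 1 0 0 0;-1 1 0 0 0")

```text
t: 10.85
tool_pos: [520.3, -49.5, 80.1]
eef_rot: [-118.1, 90.0, 165.5]
ft_force: [0.8, -0.1, -0.6]
width: -0.005
```

```bash
python3 mv.py -10 0 98;python3 - <<'E'
from h import *
s=read_camera("side")
crop(s,320,140,450,240,6,"s10.png")
E
```

```text
t 10.85 tcp [520.3 -49.5  80.1] box [-53.4   0.7] shift [-18.   43.4   0.6] turn units -0.03 j6 61.8 F [ 0.8 -0.1 -0.6] ty yaw 13.5
box axes in tool [[-0.0, 0.0, -1.0], [1.0, -0.0, -0.0], [-0.0, -1.0, -0.0]]
```

View pics/s10.png

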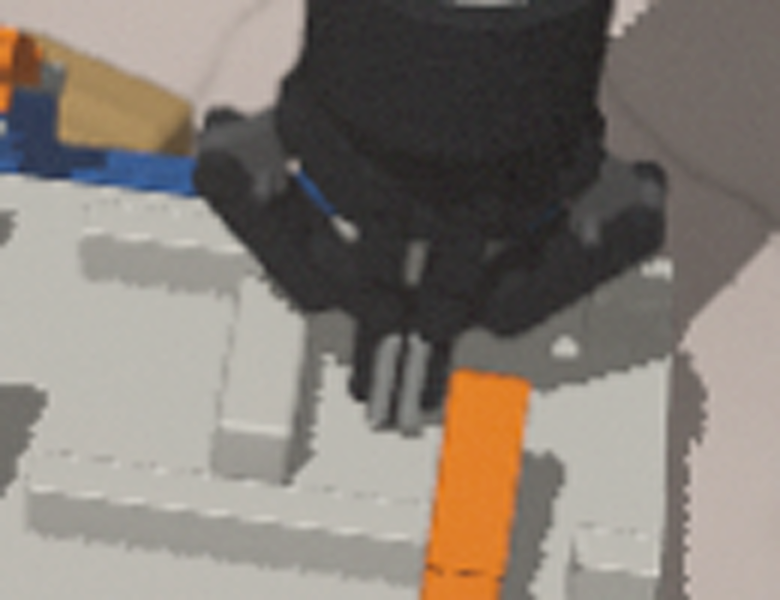

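The tip shadow now merges with the tip at (395,430), so the tip is almost on the lid and the true tip is roughly TCP+18 mm. I'll raise to about 110 mm at the tip and push.

Request:
play_rows(plan="-1 -5 0 0 0;-1 -11 0 0.5 0;-1 -11 3 0.5 0;-1 -11 6 0.5 0;-1 -11 8 0.5 0;-1 -11 10 0.5 0;-1 -11 12 0.5 0;-1 -11 12 0.5 0")

```text
t: 11.7
tool_pos: [532.3, -47.2, 91.0]
eef_rot: [-117.7, 90.0, 165.9]
ft_force: [0.1, -0.3, -0.3]
width: -0.003
```

Request:
play_rows(plan="-1 0 1.5 0 0;-1 0 3 0 0;-1 0 4 0 0;-1 0 4 0 0")

```text
t: 12.1
tool_pos: [536.1, -46.3, 91.2]
eef_rot: [73.7, 90.0, -2.8]
ft_force: [-0.3, 0.2, 0.1]
width: 0.001
```

```bash
python3 mv.py -10 0 98;python3 - <<'E'
from h import *
s=read_camera("side")
crop(s,320,140,450,240,6,"s11.png")
E
```

```text
t 12.1 tcp [536.1 -46.3  91.2] box [-37.2   0.2] shift [-6.8 27.2  0.1] turn units -0.03 j6 62.6 F [-0.3  0.2  0.1] ty yaw 13.5
box axes in tool [[0.0, -0.0, -1.0], [1.0, -0.0, 0.0], [-0.0, -1.0, 0.0]]
```

View pics/s11.png

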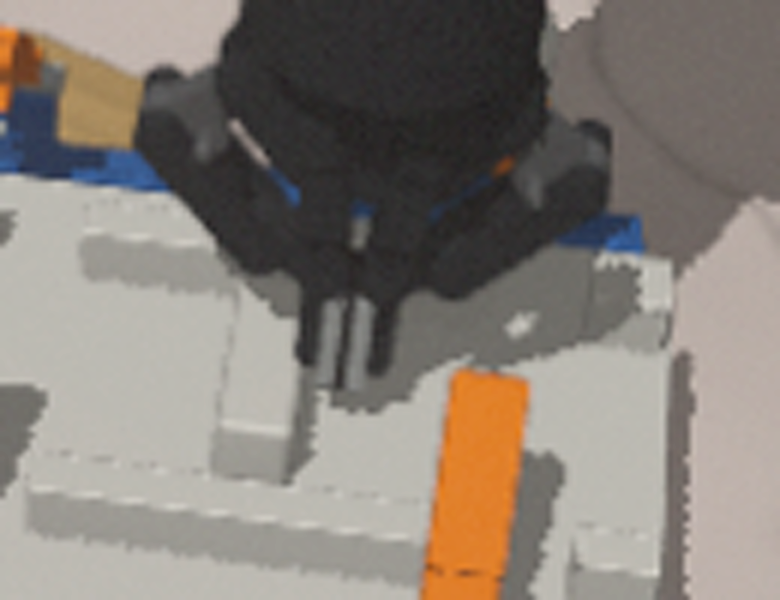

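Request:
play_rows(plan="-1 0 1.5 0 0;-1 0 3 0 0;-1 0 3 0 0")

```text
t: 12.45
tool_pos: [539.1, -45.6, 91.2]
eef_rot: [79.3, 90.0, 2.8]
ft_force: [-0.6, 0.0, 0.2]
width: -0.0
```

Request:
play_rows(plan="-1 0 1.5 0 0;-1 0 3 0 0;-1 0 3 0 0")

```text
t: 12.75
tool_pos: [541.6, -44.9, 91.1]
eef_rot: [-97.2, 90.0, -173.7]
ft_force: [-3.0, -1.7, 1.6]
width: 0.004
```

Request:
play_rows(plan="-1 0 1.5 0 0;-1 0 3 0 0;-1 0 3 0 0")

```text
t: 13.05
tool_pos: [545.0, -44.1, 91.2]
eef_rot: [102.7, 90.0, 26.2]
ft_force: [-1.9, 0.0, 0.5]
width: 0.001
```

```bash
python3 mv.py -10 0 98;python3 - <<'E'
from h import *
s=read_camera("side")
crop(s,320,140,450,240,6,"s12.png")
E
```

```text
t 13.05 tcp [545.  -44.1  91.2] box [-28.1   0.1] shift [-6.8 18.1  0.1] turn units -0.03 j6 63.0 F [-1.9  0.   0.5] ty yaw 13.5
box axes in tool [[0.0, 0.0, -1.0], [1.0, -0.0, 0.0], [-0.0, -1.0, -0.0]]
```

View pics/s12.png

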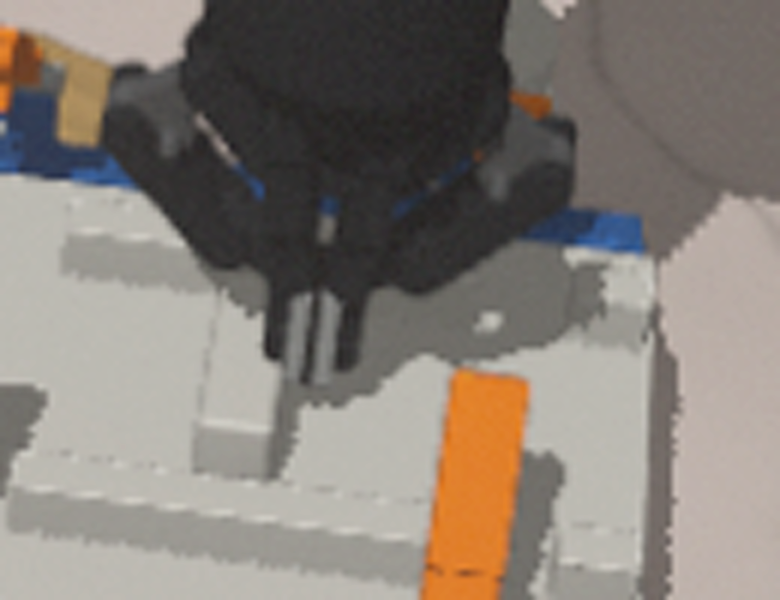

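The block has moved left about 20 px (now at 195–280), so the lid slides at about 2–3 N. Continuing.

Request:
play_rows(plan="-1 0 1.5 0 0;-1 0 3 0 0;-1 0 4 0 0;-1 0 5 0 0;-1 0 6 0 0;-1 0 6 0 0")

```text
t: 13.7
tool_pos: [550.8, -42.7, 91.2]
eef_rot: [92.1, 90.0, 15.6]
ft_force: [-1.9, -0.6, 0.1]
width: 0.0
```

Request:
play_rows(plan="-1 0 1 0 0;-1 0 2 0 0;-1 0 2.5 0 0;-1 0 2.5 0 0")

```text
t: 14.1
tool_pos: [553.1, -42.2, 91.2]
eef_rot: [92.8, 90.0, 16.4]
ft_force: [-1.7, -1.2, -0.5]
width: 0.001
```

Request:
play_rows(plan="-1 0 1 0 0;-1 0 2 0 0;-1 0 2 0 0")

```text
t: 14.4
tool_pos: [555.1, -41.7, 91.1]
eef_rot: [112.5, 90.0, 36.1]
ft_force: [-0.6, 0.3, -1.4]
width: -0.001
```

Request:
play_rows(plan="-1 0 1 0 0;-1 0 1.5 0 0;-1 0 1.5 0 0")

```text
t: 14.7
tool_pos: [556.5, -41.4, 91.2]
eef_rot: [88.8, 90.0, 12.3]
ft_force: [-1.3, -0.9, -0.2]
width: -0.001
```

Request:
play_rows(plan="-1 0 1 0 0;-1 0 1.5 0 0;-1 0 1.5 0 0")

```text
t: 15.0
tool_pos: [557.7, -41.1, 91.2]
eef_rot: [-76.4, 90.0, -152.8]
ft_force: [-3.1, -1.0, 0.2]
width: 0.004
```

Request:
play_rows(plan="-1 0 1 0 0;-1 0 1.5 0 0;-1 0 1.5 0 0")

```text
t: 15.3
tool_pos: [558.6, -40.9, 91.1]
eef_rot: [-85.4, 89.9, -161.8]
ft_force: [-6.7, -2.5, 2.5]
width: -0.002
```

Request:
play_rows(plan="-1 0 1 0 0;-1 0 1 0 0;-1 0 1 0 0")

```text
t: 15.6
tool_pos: [559.2, -40.7, 91.1]
eef_rot: [-85.7, 89.9, -162.2]
ft_force: [-7.6, -1.9, 3.1]
width: 0.004
```

Request:
play_rows(plan="-1 0 0.5 0 0;-1 0 0.5 0 0;-1 0 0.5 0 0")

```text
t: 15.9
tool_pos: [559.3, -40.7, 91.1]
eef_rot: [-86.8, 89.8, -163.3]
ft_force: [-9.7, -2.5, 3.8]
width: -0.001
```

```bash
python3 mv.py -10 0 98;python3 - <<'E'
from h import *
s=read_camera("side")
crop(s,250,120,450,300,3.5,"s13.png")
E
```

```text
t 15.9 tcp [559.3 -40.7  91.1] box [-13.3   0.1] shift [-6.9  3.3  0.1] turn units -0.03 j6 63.8 F [-9.7 -2.5  3.8] ty yaw 13.5
box axes in tool [[-0.0, -0.0, -1.0], [1.0, -0.0, -0.0], [-0.0, -1.0, 0.0]]
```

View pics/s13.png

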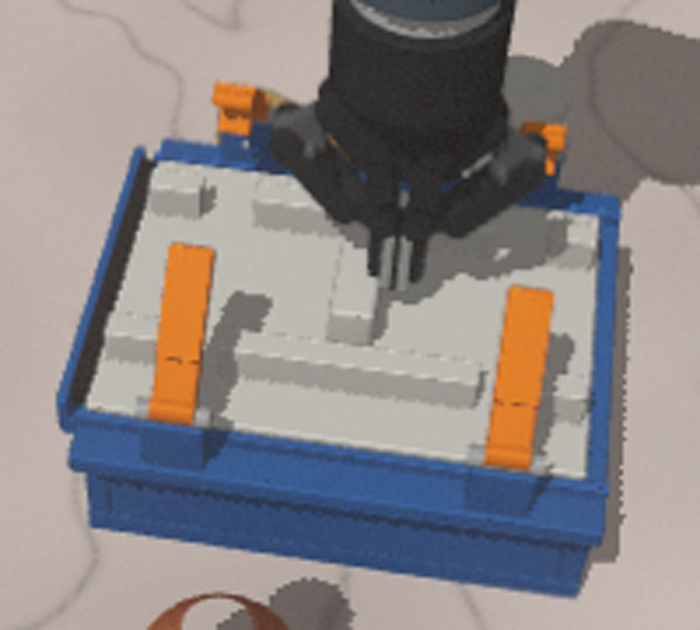

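The lid edge now meets the dark bumper (crop 85–150, row 160–400) and the force is about 10 N, so it is home. I'll retract and check it stays.

Request:
play_rows(plan="-1 0 -3 0 0;-1 0 -8 0 0;-1 -30 -8 0 0;-1 -75 -8 0 0;-1 -105 -10 0 0;-1 -105 -40 -30 0;-1 -105 -62 -63 0;-1 -105 -62 -63 0;-1 -105 -62 -63 0")

```text
t: 16.85
tool_pos: [485.9, 6.9, 197.0]
eef_rot: [73.9, 89.9, -2.5]
ft_force: [0.2, -0.4, 0.9]
width: 0.003
```

```bash
python3 mv.py -75 63 145;python3 - <<'E'
from h import *
s=read_camera("side");t=read_camera("top")
a=t["image"][150:350,270:470];b=s["image"][120:320,250:450]
cv2.imwrite("pics/p14.png",cv2.convertScaleAbs(cv2.resize(np.hstack([a,b])[:,:,::-1],None,fx=2,fy=2,interpolation=2),alpha=1.4))
E
```

```text
t 16.85 tcp [485.9   6.9 197. ] box [-73.4  63.7] shift [52.  -1.7  0.6] turn units -0.01 j6 67.3 F [ 0.2 -0.4  0.9] ty yaw 13.6
box axes in tool [[0.0, -0.0, -1.0], [1.0, -0.0, 0.0], [-0.0, -1.0, 0.0]]
```

View pics/p14.png

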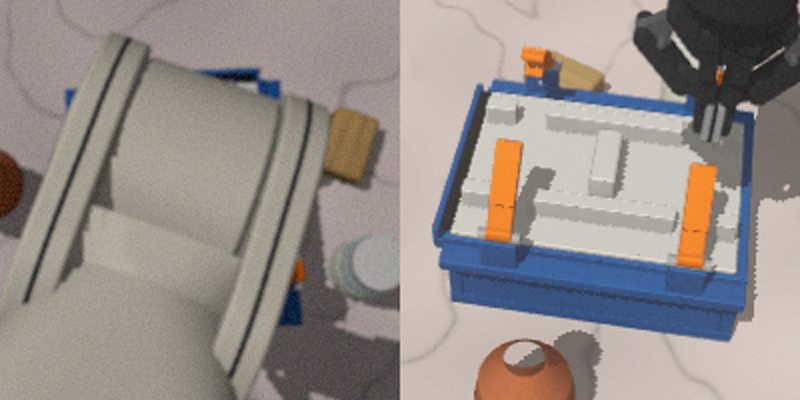

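```bash
python3 - <<'E'
from h import *
s=read_camera("side")
crop(s,380,140,460,240,6,"s15.png")
BW=.2391;R=np.array([[np.cos(BW),np.sin(BW)],[-np.sin(BW),np.cos(BW)]])
for z in (197,210,215,220):
    w=ray(s,[(405.5,189.5)],z)[0]; print(z,(R@(w[:2]-[572.3,-37.6])).round(1))
E
```

```text
197 [-78.6  44.5]
210 [-77.4  57.3]
215 [-77.   62.3]
220 [-76.6  67.2]
```

View pics/s15.png

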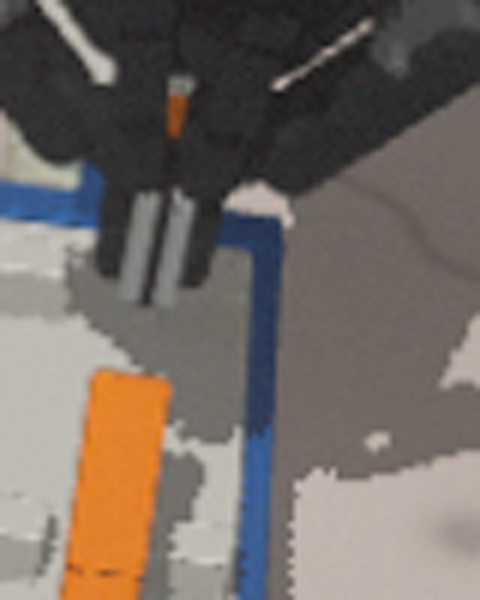

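The tip is at (147,300) in the crop, which gives box (-77,62) at z=215, as wanted above near_left. Descending.

Request:
play_rows(plan="-1 15 0 0 0;-1 28 0 0 0;-1 34 0 0 0;-1 38 0 0 0;-1 42 0 0 0;-1 46 0 0 0;-1 50 0 0 0")

```text
t: 17.7
tool_pos: [486.4, 6.2, 146.6]
eef_rot: [72.5, 89.9, -4.0]
ft_force: [-0.2, 0.7, 3.0]
width: 0.004
```

Request:
play_rows(plan="-1 3 0 0 0;-1 6 0 0 0;-1 9 0 0 0;-1 12 0 0 0")

```text
t: 18.1
tool_pos: [486.0, 6.3, 134.2]
eef_rot: [54.6, 90.0, -21.9]
ft_force: [0.1, -0.2, 5.6]
width: -0.0
```

Request:
play_rows(plan="-1 3 0 0 0;-1 6 0 0 0;-1 9 0 0 0;-1 11 0 0 0;-1 11 0 0 0")

```text
t: 18.6
tool_pos: [486.3, 6.0, 123.4]
eef_rot: [35.4, 89.9, -41.1]
ft_force: [0.4, -2.3, 6.6]
width: 0.004
```

```bash
python3 mv.py -75 63 113;python3 - <<'E'
from h import *
s=read_camera("side")
crop(s,340,130,470,230,6,"s16.png")
E
```

```text
t 18.6 tcp [486.3   6.  123.4] box [-73.3  62.7] shift [10.4 -1.7 -0.3] turn units -0.03 j6 67.3 F [ 0.4 -2.3  6.6] ty yaw 13.5
box axes in tool [[0.0, -0.0, -1.0], [1.0, -0.0, 0.0], [-0.0, -1.0, 0.0]]
```

View pics/s16.png

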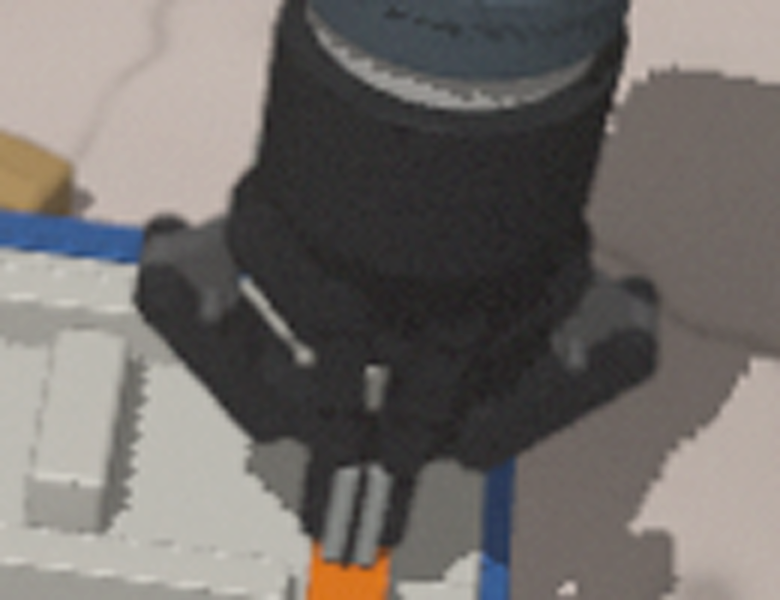

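The fingers are centred on the orange bar at (350,560), 6.6 N. Continue in small steps.

Request:
play_rows(plan="-1 1 0 0 0;-1 2 0 0 0;-1 2 0 0 0")

```text
t: 18.95
tool_pos: [486.3, 5.9, 121.6]
eef_rot: [36.5, 89.9, -39.9]
ft_force: [0.4, -2.7, 6.2]
width: 0.0
```

Request:
play_rows(plan="-1 1 0 0 0;-1 2 0 0 0;-1 2 0 0 0")

```text
t: 19.25
tool_pos: [486.4, 5.8, 119.6]
eef_rot: [34.7, 89.9, -41.8]
ft_force: [0.7, -3.2, 6.8]
width: -0.001
```

Request:
play_rows(plan="-1 1 0 0 0;-1 1 0 0 0")

```text
t: 19.45
tool_pos: [486.4, 5.8, 118.5]
eef_rot: [33.7, 89.9, -42.8]
ft_force: [0.8, -3.2, 5.9]
width: 0.004
```

Request:
play_rows(plan="-1 1 0 0 0;-1 1 0 0 0")

```text
t: 19.65
tool_pos: [486.3, 5.9, 117.5]
eef_rot: [34.4, 89.9, -42.0]
ft_force: [1.8, -3.5, 5.2]
width: -0.001
```

Request:
play_rows(plan="-1 1 0 0 0;-1 1 0 0 0")

```text
t: 19.85
tool_pos: [486.3, 5.8, 116.4]
eef_rot: [33.1, 89.9, -43.4]
ft_force: [1.0, -2.3, 5.1]
width: -0.0
```

Request:
play_rows(plan="-1 1 0 0 0;-1 1 0 0 0")

```text
t: 20.05
tool_pos: [486.2, 6.0, 115.4]
eef_rot: [32.4, 89.9, -44.1]
ft_force: [1.2, -1.9, 4.2]
width: 0.001
```

Request:
play_rows(plan="-1 1 0 0 0;-1 1 0 0 0")

```text
t: 20.25
tool_pos: [486.0, 6.2, 114.2]
eef_rot: [35.1, 90.0, -41.3]
ft_force: [1.7, -2.5, 4.3]
width: 0.0
```

Request:
play_rows(plan="-1 1 0 0 0;-1 1 0 0 0")

```text
t: 20.45
tool_pos: [485.7, 6.5, 113.0]
eef_rot: [-145.8, 90.0, 137.7]
ft_force: [0.8, -1.6, 1.8]
width: 0.0
```

Request:
play_rows(plan="-1 1 0 0 0;-1 1 0 0 0")

```text
t: 20.65
tool_pos: [485.5, 6.6, 111.9]
eef_rot: [-134.4, 90.0, 149.2]
ft_force: [1.0, -1.4, 1.7]
width: -0.004
```

Request:
play_rows(plan="-1 0.7 0 0 0;-1 0.7 0 0 0")

```text
t: 20.85
tool_pos: [485.4, 6.6, 111.2]
eef_rot: [-132.6, 89.9, 151.0]
ft_force: [0.4, -0.4, 0.6]
width: 0.001
```

Request:
play_rows(plan="-1 0.7 0 0 0;-1 0.7 0 0 0")

```text
t: 21.05
tool_pos: [485.4, 6.6, 110.5]
eef_rot: [-127.9, 90.0, 155.6]
ft_force: [-0.5, -0.9, -0.3]
width: 0.0
```

Request:
play_rows(plan="-1 1 0 0 0;-1 1 0 0 0")

```text
t: 21.25
tool_pos: [485.5, 6.5, 109.5]
eef_rot: [-128.3, 90.0, 155.3]
ft_force: [-0.4, 0.4, 0.1]
width: -0.001
```

Request:
play_rows(plan="-1 0.7 0 0 0;-1 0.7 0 0 0")

```text
t: 21.45
tool_pos: [485.6, 6.5, 108.9]
eef_rot: [-128.2, 90.0, 155.4]
ft_force: [-1.0, 0.1, 0.1]
width: -0.001
```

Request:
play_rows(plan="-1 0.7 0 0 0;-1 0.7 0 0 0")

```text
t: 21.65
tool_pos: [485.8, 6.4, 108.3]
eef_rot: [171.1, 90.0, 94.7]
ft_force: [0.1, 1.2, 0.3]
width: 0.002
```

```bash
python3 mv.py -75 63 113;python3 - <<'E'
from h import *
s=read_camera("side")
crop(s,340,130,470,230,6,"s17.png")
E
```

```text
t 21.65 tcp [485.8   6.4 108.3] box [-73.7  63.3] shift [-4.7 -1.3  0.3] turn units -0.03 j6 67.3 F [0.1 1.2 0.3] ty yaw 13.5
box axes in tool [[0.0, 0.0, -1.0], [1.0, -0.0, 0.0], [-0.0, -1.0, -0.0]]
```

View pics/s17.png

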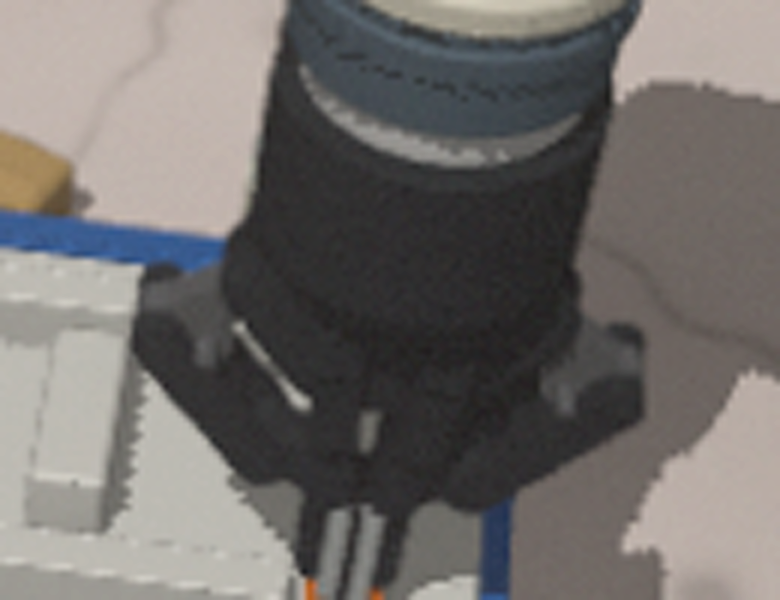

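Request:
play_rows(plan="-1 0.7 0 0 0;-1 0.7 0 0 0")

```text
t: 21.9
tool_pos: [485.9, 6.4, 107.9]
eef_rot: [63.3, 90.0, -13.2]
ft_force: [-0.4, 0.1, 2.5]
width: 0.001
```

Request:
play_rows(plan="-1 0.7 0 0 0;-1 0.7 0 0 0")

```text
t: 22.1
tool_pos: [486.0, 6.3, 107.5]
eef_rot: [62.4, 89.9, -14.1]
ft_force: [-1.5, 0.5, 8.0]
width: -0.002
```

Request:
play_rows(plan="-1 0.7 0 0 0;-1 0.7 0 0 0")

```text
t: 22.3
tool_pos: [486.1, 6.3, 107.1]
eef_rot: [62.7, 89.9, -13.8]
ft_force: [-3.0, 0.1, 10.6]
width: -0.005
```

```bash
python3 mv.py -75 63 113;python3 - <<'E'
from h import *
s=read_camera("side")
crop(s,340,160,470,260,6,"s18.png")
E
```

```text
t 22.3 tcp [486.1   6.3 107.1] box [-73.4  63.1] shift [-5.9 -1.6  0.1] turn units -0.03 j6 67.3 F [-3.   0.1 10.6] ty yaw 13.5
box axes in tool [[0.0, -0.0, -1.0], [1.0, -0.0, 0.0], [-0.0, -1.0, 0.0]]
```

View pics/s18.png

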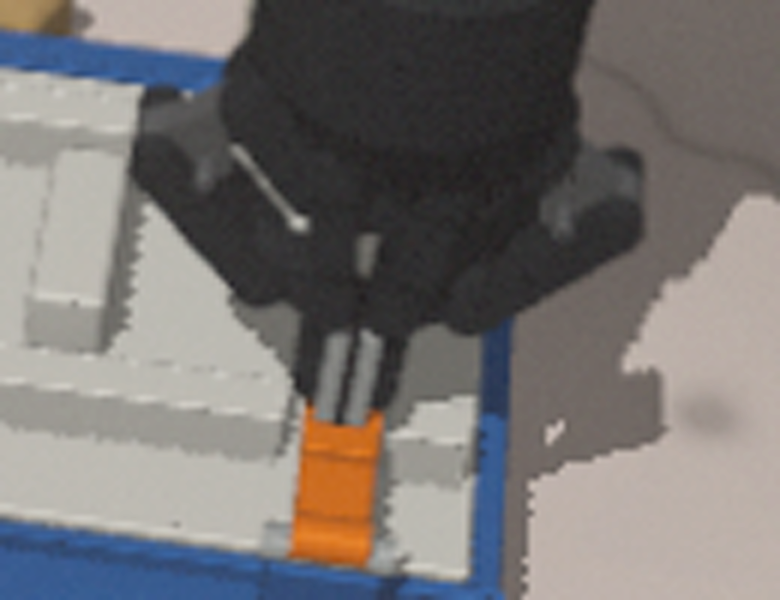

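Hard stop reached (10.6 N) with the bar flat at (340,480). A little more for certainty, then lift and check.

Request:
play_rows(plan="-1 0.8 0 0 0;-1 0.8 0 0 0")

```text
t: 22.55
tool_pos: [486.2, 6.3, 106.7]
eef_rot: [62.4, 89.9, -14.1]
ft_force: [-3.5, 0.1, 15.2]
width: 0.002
```

Request:
play_rows(plan="-1 0.5 0 0 0;-1 0.5 0 0 0;-1 0.5 0 0 0")

```text
t: 22.85
tool_pos: [486.3, 6.3, 106.4]
eef_rot: [63.2, 89.9, -13.2]
ft_force: [-4.2, -0.7, 17.1]
width: 0.005
```

Request:
play_rows(plan="-1 -5 0 0 0;-1 -30 0 0 0;-1 -70 0 0 0;-1 -92 0 0 0;-1 -92 50 40 0;-1 -92 100 80 0;-1 -92 147 126 0;-1 -92 147 126 0;-1 -92 147 126 0;-1 -92 147 126 0")

```text
t: 23.85
tool_pos: [658.3, -82.1, 195.2]
eef_rot: [-120.5, 89.8, 163.0]
ft_force: [-0.8, -0.6, 0.4]
width: -0.003
```

```bash
python3 mv.py 77 -63 145;python3 - <<'E'
from h import *
s=read_camera("side");t=read_camera("top")
a=t["image"][150:350,270:470];b=s["image"][120:320,250:450]
cv2.imwrite("pics/p19.png",cv2.convertScaleAbs(cv2.resize(np.hstack([a,b])[:,:,::-1],None,fx=2,fy=2,interpolation=2),alpha=1.4))
E
```

```text
t 23.85 tcp [658.3 -82.1 195.2] box [ 73.  -63.6] shift [50.2  4.1 -0.5] turn units -0.03 j6 62.2 F [-0.8 -0.6  0.4] ty yaw 13.5
box axes in tool [[-0.0, 0.0, -1.0], [1.0, -0.0, -0.0], [-0.0, -1.0, -0.0]]
```

View pics/p19.png

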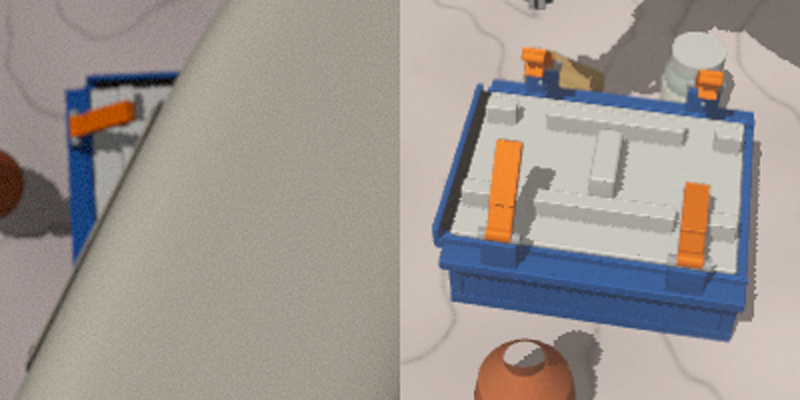

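The side view shows near_left flat at (692,225), the other three raised, and the lid home. The gripper is now over far_right. Descending.

Request:
play_rows(plan="-1 15 3 0 0;-1 30 3 0 0;-1 36 3 0 0;-1 42 3 0 0;-1 47 3 0 0;-1 51 3 0 0;-1 55 3 0 0;-1 59 3 0 0;-1 63 3 0 0;-1 66 3 0 0")

```text
t: 24.95
tool_pos: [661.3, -80.9, 131.2]
eef_rot: [86.0, 89.9, 9.5]
ft_force: [-0.2, 1.9, 6.4]
width: 0.002
```

```bash
python3 mv.py 77 -63 145;python3 - <<'E'
from h import *
s=read_camera("side")
crop(s,260,90,390,190,6,"s20.png")
E
```

```text
t 24.95 tcp [661.3 -80.9 131.2] box [ 76.3 -63.1] shift [-13.8   0.8  -0.1] turn units -0.03 j6 62.3 F [-0.2  1.9  6.4] ty yaw 13.5
box axes in tool [[0.0, -0.0, -1.0], [1.0, -0.0, 0.0], [-0.0, -1.0, 0.0]]
```

View pics/s20.png

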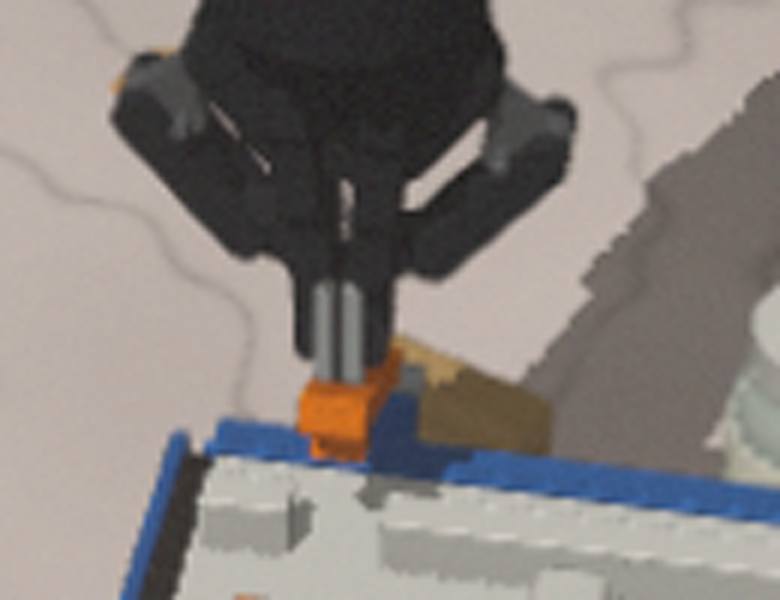

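Pressing near the bar's centre at (340,380), 6.4 N. Continue.

Request:
play_rows(plan="-1 2 0 0 0;-1 4 0 0 0;-1 6 0 0 0;-1 8 0 0 0;-1 8 0 0 0")

```text
t: 25.5
tool_pos: [661.4, -80.5, 123.4]
eef_rot: [109.1, 89.9, 32.7]
ft_force: [0.2, 2.7, 6.4]
width: 0.0
```

Request:
play_rows(plan="-1 1 0 0 0;-1 2 0 0 0;-1 3 0 0 0;-1 3 0 0 0")

```text
t: 25.9
tool_pos: [661.4, -80.3, 120.6]
eef_rot: [114.1, 89.9, 37.6]
ft_force: [-0.6, 3.0, 8.2]
width: 0.0
```

Request:
play_rows(plan="-1 1 0 0 0;-1 2 0 0 0")

```text
t: 26.1
tool_pos: [661.4, -80.3, 118.7]
eef_rot: [110.4, 89.9, 34.0]
ft_force: [-1.0, 3.5, 7.4]
width: -0.0
```

Request:
play_rows(plan="-1 1 0 0 0;-1 1 0 0 0")

```text
t: 26.3
tool_pos: [661.3, -80.2, 117.5]
eef_rot: [123.0, 89.9, 46.6]
ft_force: [-0.9, 4.3, 6.3]
width: 0.004
```

Request:
play_rows(plan="-1 1 0 0 0;-1 1 0 0 0")

```text
t: 26.5
tool_pos: [661.3, -80.2, 116.4]
eef_rot: [128.0, 89.9, 51.5]
ft_force: [-0.8, 2.9, 5.7]
width: -0.003
```

Request:
play_rows(plan="-1 1 0 0 0;-1 1 0 0 0")

```text
t: 26.7
tool_pos: [661.2, -80.2, 115.3]
eef_rot: [131.0, 89.9, 54.5]
ft_force: [0.2, 2.5, 5.3]
width: 0.003
```

Request:
play_rows(plan="-1 1 0 0 0;-1 1 0 0 0")

```text
t: 26.9
tool_pos: [661.2, -80.3, 114.1]
eef_rot: [139.4, 89.9, 62.9]
ft_force: [-0.8, 2.7, 4.3]
width: -0.0
```

Request:
play_rows(plan="-1 1 0 0 0;-1 1 0 0 0")

```text
t: 27.1
tool_pos: [661.1, -80.5, 113.0]
eef_rot: [145.7, 90.0, 69.3]
ft_force: [1.0, 2.3, 4.4]
width: 0.001
```

Request:
play_rows(plan="-1 1 0 0 0;-1 1 0 0 0")

```text
t: 27.3
tool_pos: [661.1, -80.9, 111.8]
eef_rot: [-152.1, 90.0, 131.5]
ft_force: [0.9, 1.6, 1.3]
width: -0.001
```

Request:
play_rows(plan="-1 1 0 0 0;-1 1 0 0 0")

```text
t: 27.5
tool_pos: [661.0, -81.1, 110.6]
eef_rot: [-85.5, 90.0, -162.0]
ft_force: [0.6, 0.4, 0.9]
width: -0.003
```

Request:
play_rows(plan="-1 1 0 0 0;-1 1 0 0 0")

```text
t: 27.7
tool_pos: [660.8, -81.2, 109.5]
eef_rot: [-88.0, 90.0, -164.5]
ft_force: [-0.4, -0.1, -0.2]
width: -0.002
```

Request:
play_rows(plan="-1 1 0 0 0;-1 1 0 0 0")

```text
t: 27.9
tool_pos: [660.9, -81.1, 108.6]
eef_rot: [-92.0, 90.0, -168.4]
ft_force: [0.0, 0.1, 0.1]
width: -0.001
```

Request:
play_rows(plan="-1 1 0 0 0;-1 1 0 0 0")

```text
t: 28.1
tool_pos: [661.1, -81.1, 108.1]
eef_rot: [26.0, 90.0, -50.5]
ft_force: [-0.9, -0.3, 1.2]
width: 0.002
```

Request:
play_rows(plan="-1 0.7 0 0 0;-1 0.7 0 0 0")

```text
t: 28.3
tool_pos: [661.2, -81.1, 107.8]
eef_rot: [51.1, 90.0, -25.3]
ft_force: [-1.3, 0.6, 4.8]
width: -0.001
```

Request:
play_rows(plan="-1 0.7 0 0 0;-1 0.7 0 0 0")

```text
t: 28.5
tool_pos: [661.2, -81.0, 107.5]
eef_rot: [57.2, 89.9, -19.2]
ft_force: [-2.7, 0.5, 7.6]
width: -0.004
```

Request:
play_rows(plan="-1 0.7 0 0 0;-1 0.7 0 0 0")

```text
t: 28.7
tool_pos: [661.3, -81.0, 107.3]
eef_rot: [61.1, 89.9, -15.3]
ft_force: [-2.3, 1.4, 10.0]
width: 0.002
```

Request:
play_rows(plan="-1 0.7 0 0 0;-1 0.7 0 0 0;-1 0.7 0 0 0")

```text
t: 29.0
tool_pos: [661.4, -81.0, 107.0]
eef_rot: [61.4, 89.9, -15.0]
ft_force: [-3.6, 0.4, 13.0]
width: -0.001
```

Request:
play_rows(plan="-1 -5 0 0 0;-1 -30 0 0 0;-1 -70 0 0 0;-1 -92 0 0 0;-1 -92 -50 0 0;-1 -92 -100 0 0;-1 -92 -149 0 0;-1 -92 -149 0 0;-1 -92 -149 0 0")

```text
t: 29.9
tool_pos: [515.7, -116.2, 197.9]
eef_rot: [60.9, 89.9, -15.7]
ft_force: [0.8, 0.7, -0.5]
width: 0.002
```

```bash
python3 mv.py -73.5 -63 145;python3 - <<'E'
from h import *
s=read_camera("side");t=read_camera("top")
a=t["image"][150:350,270:470];b=s["image"][120:320,250:450]
cv2.imwrite("pics/p21.png",cv2.convertScaleAbs(cv2.resize(np.hstack([a,b])[:,:,::-1],None,fx=2,fy=2,interpolation=2),alpha=1.4))
E
```

```text
t 29.9 tcp [ 515.7 -116.2  197.9] box [-73.6 -63. ] shift [52.9 -0.   0. ] turn units -0.04 j6 54.7 F [ 0.8  0.7 -0.5] ty yaw 13.5
box axes in tool [[0.0, -0.0, -1.0], [1.0, -0.0, 0.0], [-0.0, -1.0, 0.0]]
```

View pics/p21.png

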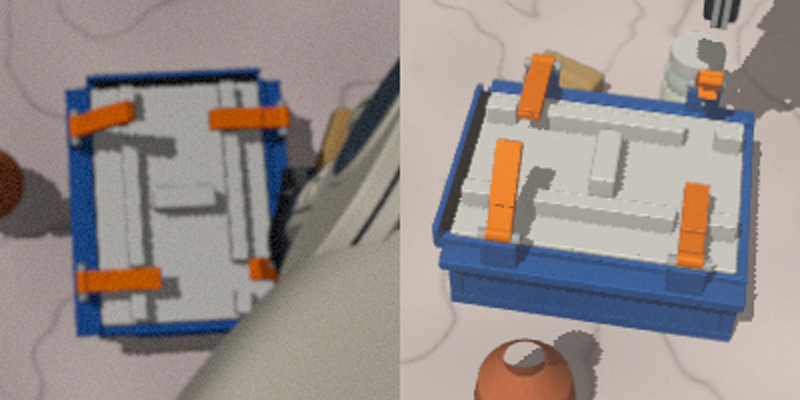

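The top and side views show far_right flat (top (250,118), side (535,85)) and near_left flat, with far_left and near_right still raised. Now near_right.

Request:
play_rows(plan="-1 15 0 0 0;-1 32 0 0 0;-1 39 0 0 0;-1 45 0 0 0;-1 50 0 0 0;-1 54 0 0 0;-1 58 0 0 0;-1 62 0 0 0;-1 66 0 0 0;-1 69 0 0 0")

```text
t: 31.0
tool_pos: [516.5, -115.8, 128.5]
eef_rot: [77.7, 89.9, 1.3]
ft_force: [0.7, 1.3, 6.9]
width: 0.0
```

```bash
python3 mv.py -73.5 -63 145;python3 - <<'E'
from h import *
s=read_camera("side")
crop(s,340,90,470,190,6,"s22.png")
E
```

```text
t 31.0 tcp [ 516.5 -115.8  128.5] box [-72.7 -62.7] shift [-16.5  -0.7   0.3] turn units -0.03 j6 54.7 F [0.7 1.3 6.9] ty yaw 13.5
box axes in tool [[0.0, -0.0, -1.0], [1.0, -0.0, 0.0], [-0.0, -1.0, 0.0]]
```

View pics/s22.png

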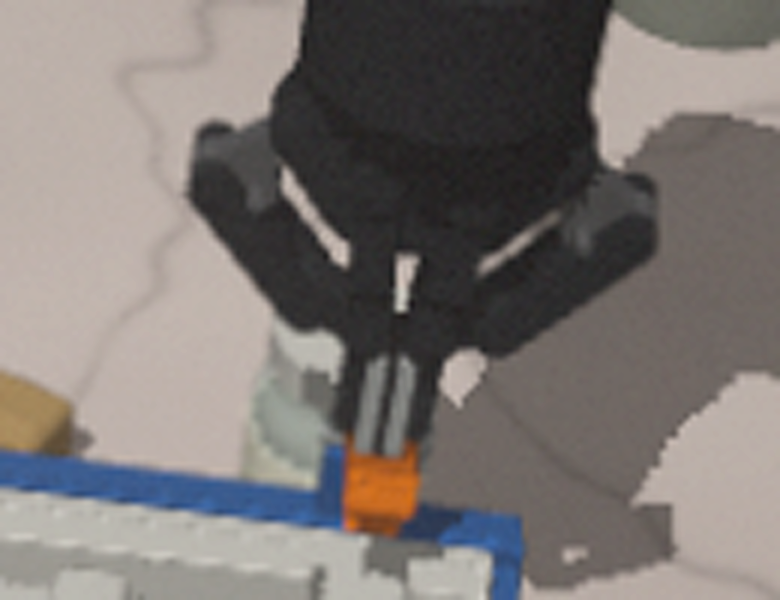

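Centred on the bar at (385,455). Continue.

Request:
play_rows(plan="-1 2 0 0 0;-1 4 0 0 0;-1 5 0 0 0;-1 5 0 0 0")

```text
t: 31.45
tool_pos: [516.5, -115.6, 123.7]
eef_rot: [93.3, 89.9, 16.9]
ft_force: [-0.8, 2.2, 7.2]
width: -0.001
```

Request:
play_rows(plan="-1 1 0 0 0;-1 2 0 0 0;-1 3 0 0 0")

```text
t: 31.75
tool_pos: [516.5, -115.5, 120.8]
eef_rot: [95.4, 89.9, 19.0]
ft_force: [-1.6, 3.0, 8.1]
width: -0.002
```

Request:
play_rows(plan="-1 1 0 0 0;-1 2 0 0 0")

```text
t: 31.95
tool_pos: [516.5, -115.4, 118.8]
eef_rot: [103.4, 89.9, 26.9]
ft_force: [-0.3, 3.8, 7.2]
width: 0.001
```

Request:
play_rows(plan="-1 1 0 0 0;-1 1 0 0 0")

```text
t: 32.15
tool_pos: [516.4, -115.3, 117.6]
eef_rot: [116.3, 89.9, 39.8]
ft_force: [-0.6, 4.3, 6.5]
width: -0.0
```

Request:
play_rows(plan="-1 1 0 0 0;-1 1 0 0 0")

```text
t: 32.35
tool_pos: [516.4, -115.3, 116.6]
eef_rot: [122.0, 89.9, 45.6]
ft_force: [-0.2, 3.3, 6.0]
width: 0.002
```

Request:
play_rows(plan="-1 1 0 0 0;-1 1 0 0 0")

```text
t: 32.55
tool_pos: [516.3, -115.3, 115.5]
eef_rot: [124.4, 89.9, 48.0]
ft_force: [-1.0, 2.7, 5.1]
width: -0.001
```

Request:
play_rows(plan="-1 1 0 0 0;-1 1 0 0 0")

```text
t: 32.75
tool_pos: [516.3, -115.3, 114.5]
eef_rot: [129.1, 89.9, 52.6]
ft_force: [0.2, 2.9, 4.5]
width: 0.002
```

Request:
play_rows(plan="-1 1 0 0 0;-1 1 0 0 0")

```text
t: 32.95
tool_pos: [516.3, -115.3, 113.4]
eef_rot: [133.4, 89.9, 57.0]
ft_force: [-0.8, 2.8, 4.0]
width: 0.0
```

Request:
play_rows(plan="-1 1 0 0 0;-1 1 0 0 0")

```text
t: 33.15
tool_pos: [516.2, -115.5, 112.2]
eef_rot: [133.8, 90.0, 57.4]
ft_force: [-0.2, 1.9, 2.5]
width: 0.004
```

Request:
play_rows(plan="-1 1 0 0 0;-1 1 0 0 0")

```text
t: 33.35
tool_pos: [516.2, -115.8, 111.0]
eef_rot: [-147.8, 90.0, 135.8]
ft_force: [0.3, 0.9, 2.0]
width: 0.004
```

Request:
play_rows(plan="-1 1 0 0 0;-1 1 0 0 0")

```text
t: 33.55
tool_pos: [516.1, -116.0, 109.9]
eef_rot: [-92.8, 90.0, -169.2]
ft_force: [0.4, 1.5, 1.7]
width: -0.003
```

Request:
play_rows(plan="-1 1 0 0 0;-1 1 0 0 0")

```text
t: 33.75
tool_pos: [516.1, -116.0, 108.9]
eef_rot: [-84.3, 90.0, -160.8]
ft_force: [0.1, -0.0, -0.3]
width: 0.005
```

Request:
play_rows(plan="-1 1 0 0 0;-1 1 0 0 0")

```text
t: 33.95
tool_pos: [516.1, -116.0, 107.9]
eef_rot: [-88.7, 90.0, -165.2]
ft_force: [0.5, -0.3, 0.6]
width: -0.001
```

Request:
play_rows(plan="-1 0.7 0 0 0;-1 0.7 0 0 0")

```text
t: 34.15
tool_pos: [516.2, -116.0, 107.4]
eef_rot: [-32.4, 90.0, -108.8]
ft_force: [-0.1, 0.1, 1.3]
width: 0.0
```

Request:
play_rows(plan="-1 0.7 0 0 0;-1 0.7 0 0 0")

```text
t: 34.35
tool_pos: [516.3, -115.9, 107.1]
eef_rot: [46.7, 90.0, -29.8]
ft_force: [-0.1, 0.5, 3.9]
width: -0.002
```

Request:
play_rows(plan="-1 0.7 0 0 0;-1 0.7 0 0 0")

```text
t: 34.55
tool_pos: [516.4, -115.9, 106.7]
eef_rot: [59.5, 89.9, -17.0]
ft_force: [-2.3, 0.9, 8.4]
width: 0.002
```

Request:
play_rows(plan="-1 0.7 0 0 0;-1 0.7 0 0 0")

```text
t: 34.75
tool_pos: [516.5, -115.8, 106.4]
eef_rot: [60.8, 89.9, -15.7]
ft_force: [-2.8, 2.1, 11.5]
width: 0.001
```

Request:
play_rows(plan="-1 0.7 0 0 0;-1 0.7 0 0 0;-1 0.7 0 0 0")

```text
t: 35.05
tool_pos: [516.5, -115.8, 106.1]
eef_rot: [60.8, 89.9, -15.6]
ft_force: [-4.7, 2.5, 14.5]
width: 0.001
```

Request:
play_rows(plan="-1 -5 0 0 0;-1 -30 0 0 0;-1 -70 0 0 0;-1 -92 0 0 0;-1 -92 50 -42 0;-1 -92 100 -84 0;-1 -92 149 -126 0;-1 -92 149 -126 0;-1 -92 149 -126 0;-1 -92 149 -126 0")

```text
t: 36.05
tool_pos: [631.6, 42.4, 195.7]
eef_rot: [-98.7, 89.9, -175.0]
ft_force: [-0.9, 0.4, -0.1]
width: -0.001
```

```bash
python3 mv.py 76.3 63 145;python3 - <<'E'
from h import *
s=read_camera("side");t=read_camera("top")
a=t["image"][150:350,270:470];b=s["image"][120:320,250:450]
cv2.imwrite("pics/p23.png",cv2.convertScaleAbs(cv2.resize(np.hstack([a,b])[:,:,::-1],None,fx=2,fy=2,interpolation=2),alpha=1.4))
E
```

```text
t 36.05 tcp [631.6  42.4 195.7] box [76.6 63.7] shift [50.7 -0.2  0.7] turn units -0.01 j6 72.6 F [-0.9  0.4 -0.1] ty yaw 13.7
box axes in tool [[-0.0, 0.0, -1.0], [1.0, -0.0, -0.0], [-0.0, -1.0, -0.0]]
```

View pics/p23.png

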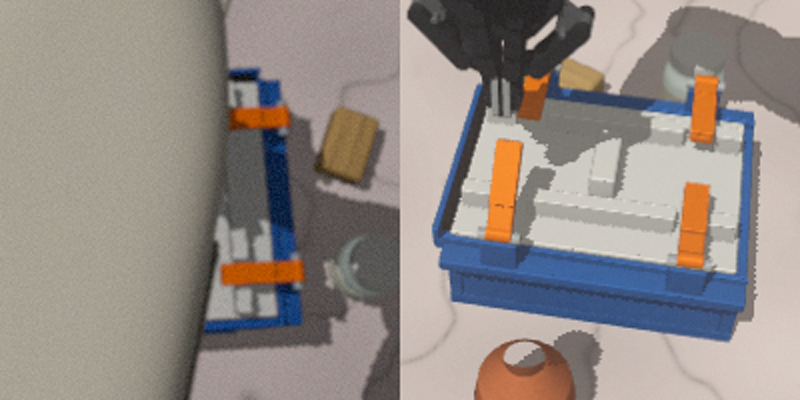

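near_right is now flat too (side (705,108), top (262,272)). Only far_left remains, and the gripper is above it.

Request:
play_rows(plan="-1 15 0 0 0;-1 30 0 0 0;-1 37 0 0 0;-1 43 0 0 0;-1 48 0 0 0;-1 52 0 0 0;-1 56 0 0 0;-1 60 0 0 0;-1 64 0 0 0;-1 67 0 0 0")

```text
t: 37.15
tool_pos: [631.8, 41.4, 129.8]
eef_rot: [50.1, 89.9, -26.3]
ft_force: [0.6, -1.5, 6.9]
width: -0.0
```

Request:
play_rows(plan="-1 2 0 0 0;-1 4 0 0 0;-1 5 0 0 0;-1 5 0 0 0")

```text
t: 37.55
tool_pos: [632.0, 41.2, 125.0]
eef_rot: [44.7, 89.9, -31.7]
ft_force: [0.3, -2.2, 6.3]
width: -0.002
```

```bash
python3 mv.py 76 63 145;python3 - <<'E'
from h import *
s=read_camera("side")
crop(s,250,120,380,220,6,"s24.png")
E
```

```text
t 37.55 tcp [632.   41.2 125. ] box [76.7 62.4] shift [-20.   -0.7  -0.5] turn units -0.03 j6 72.6 F [ 0.3 -2.2  6.3] ty yaw 13.5
box axes in tool [[0.0, -0.0, -1.0], [1.0, -0.0, 0.0], [-0.0, -1.0, 0.0]]
```

View pics/s24.png

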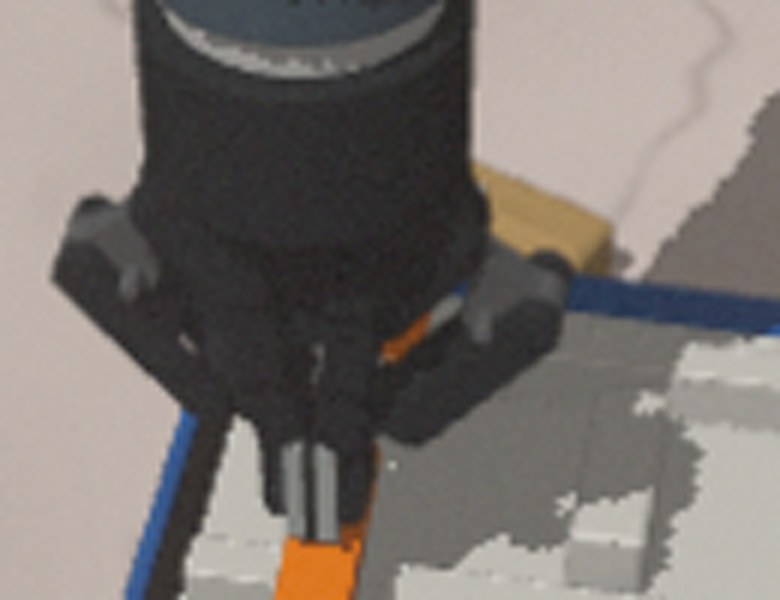

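The fingers are on the bar at (312,540), about 2 mm off its centre, which is fine. Continue.

Request:
play_rows(plan="-1 1 0 0 0;-1 2 0 0 0;-1 3 0 0 0;-1 4 0 0 0")

```text
t: 38.0
tool_pos: [632.2, 41.1, 121.3]
eef_rot: [44.5, 89.9, -32.0]
ft_force: [-0.1, -3.2, 7.7]
width: -0.004
```

Request:
play_rows(plan="-1 1 0 0 0;-1 2 0 0 0")

```text
t: 38.2
tool_pos: [632.2, 41.0, 119.3]
eef_rot: [42.8, 89.9, -33.6]
ft_force: [0.4, -2.3, 6.3]
width: -0.003
```

Request:
play_rows(plan="-1 1 0 0 0;-1 2 0 0 0")

```text
t: 38.4
tool_pos: [632.2, 40.9, 117.3]
eef_rot: [41.4, 89.9, -35.0]
ft_force: [0.5, -2.0, 7.3]
width: -0.003
```

Request:
play_rows(plan="-1 1 0 0 0;-1 1 0 0 0")

```text
t: 38.6
tool_pos: [632.1, 41.0, 116.1]
eef_rot: [38.4, 89.9, -38.1]
ft_force: [0.9, -2.9, 6.1]
width: -0.002
```

Request:
play_rows(plan="-1 1 0 0 0;-1 1 0 0 0")

```text
t: 38.8
tool_pos: [632.1, 41.1, 115.0]
eef_rot: [38.2, 89.9, -38.3]
ft_force: [0.5, -2.2, 4.4]
width: 0.001
```

Request:
play_rows(plan="-1 1 0 0 0;-1 1 0 0 0")

```text
t: 39.0
tool_pos: [632.0, 41.1, 113.9]
eef_rot: [35.0, 89.9, -41.5]
ft_force: [1.6, -2.8, 4.2]
width: 0.004
```

Request:
play_rows(plan="-1 1 0 0 0;-1 1 0 0 0")

```text
t: 39.2
tool_pos: [631.8, 41.3, 112.7]
eef_rot: [34.5, 90.0, -42.0]
ft_force: [1.2, -1.9, 3.7]
width: -0.0
```

Request:
play_rows(plan="-1 1 0 0 0;-1 1 0 0 0")

```text
t: 39.4
tool_pos: [631.5, 41.6, 111.4]
eef_rot: [-124.5, 90.0, 159.1]
ft_force: [1.3, -1.1, 2.3]
width: -0.002
```

Request:
play_rows(plan="-1 1 0 0 0;-1 1 0 0 0")

```text
t: 39.6
tool_pos: [631.4, 41.7, 110.3]
eef_rot: [-129.2, 90.0, 154.3]
ft_force: [1.5, 0.3, 1.6]
width: -0.003
```

Request:
play_rows(plan="-1 1 0 0 0;-1 1 0 0 0")

```text
t: 39.8
tool_pos: [631.3, 41.7, 109.3]
eef_rot: [-128.6, 89.9, 154.9]
ft_force: [0.3, -0.9, 0.4]
width: 0.003
```

Request:
play_rows(plan="-1 1 0 0 0;-1 1 0 0 0")

```text
t: 40.0
tool_pos: [631.2, 41.7, 108.2]
eef_rot: [-124.9, 89.9, 158.6]
ft_force: [-1.2, 0.4, 0.2]
width: -0.0
```

Request:
play_rows(plan="-1 0.7 0 0 0;-1 0.7 0 0 0")

```text
t: 40.2
tool_pos: [631.4, 41.7, 107.7]
eef_rot: [-123.8, 90.0, 159.7]
ft_force: [0.7, 0.5, 0.1]
width: 0.003
```

Request:
play_rows(plan="-1 0.7 0 0 0;-1 0.7 0 0 0")

```text
t: 40.4
tool_pos: [631.5, 41.6, 107.1]
eef_rot: [-118.2, 90.0, 165.4]
ft_force: [-0.3, 0.4, -0.2]
width: -0.0
```

Request:
play_rows(plan="-1 0.7 0 0 0;-1 0.7 0 0 0")

```text
t: 40.6
tool_pos: [631.6, 41.5, 106.7]
eef_rot: [94.1, 90.0, 17.7]
ft_force: [-0.2, 0.4, 0.9]
width: -0.001
```

Request:
play_rows(plan="-1 0.7 0 0 0;-1 0.7 0 0 0")

```text
t: 40.8
tool_pos: [631.7, 41.5, 106.3]
eef_rot: [66.9, 90.0, -9.6]
ft_force: [-0.1, 0.1, 4.9]
width: 0.004
```

Request:
play_rows(plan="-1 0.7 0 0 0;-1 0.7 0 0 0")

```text
t: 41.0
tool_pos: [631.8, 41.5, 105.9]
eef_rot: [69.1, 89.9, -7.3]
ft_force: [-1.2, 0.6, 7.5]
width: -0.0
```

Request:
play_rows(plan="-1 0.7 0 0 0;-1 0.7 0 0 0")

```text
t: 41.2
tool_pos: [631.9, 41.4, 105.6]
eef_rot: [69.2, 89.9, -7.2]
ft_force: [-1.9, -0.8, 10.0]
width: -0.001
```

Request:
play_rows(plan="-1 0.7 0 0 0;-1 1.2 0 0 0;-1 1.2 0 0 0")

```text
t: 41.5
tool_pos: [632.1, 41.4, 105.1]
eef_rot: [70.1, 89.8, -6.4]
ft_force: [-3.3, -1.7, 14.5]
width: 0.001
```

Request:
play_rows(plan="-1 -5 0 0 0;-1 -30 0 0 0;-1 -70 0 0 0;-1 -110 0 0 0;-1 -130 -40 40 0;-1 -130 -90 80 0;-1 -130 -130 120 0;-1 -130 -160 160 0;-1 -130 -180 200 0;-1 -130 -200 240 0;-1 -130 -220 280 0;-1 -130 -240 320 0;-1 -130 -240 350 0;-1 -130 -240 350 0;-1 -130 -240 350 0;-1 -130 -240 350 0")

```text
t: 43.1
tool_pos: [480.2, -354.1, 233.2]
eef_rot: [-167.9, 90.0, 115.7]
ft_force: [0.2, -0.3, 0.5]
width: 0.003
```

```bash
python3 - <<'E'
from h import *
s=read_camera("side");t=read_camera("top")
a=t["image"][150:350,230:480];b=s["image"][120:345,240:450]
a=cv2.copyMakeBorder(a,0,25,0,0,cv2.BORDER_CONSTANT)
cv2.imwrite("pics/p25.png",cv2.convertScaleAbs(cv2.resize(np.hstack([a,b])[:,:,::-1],None,fx=1.7,fy=1.7,interpolation=2),alpha=1.4))
print(read_state()["t"],read_state()["tool_pos"])
E
```

```text
43.2 [ 480.42222938 -353.77658057  233.56281174]
```

View pics/p25.png

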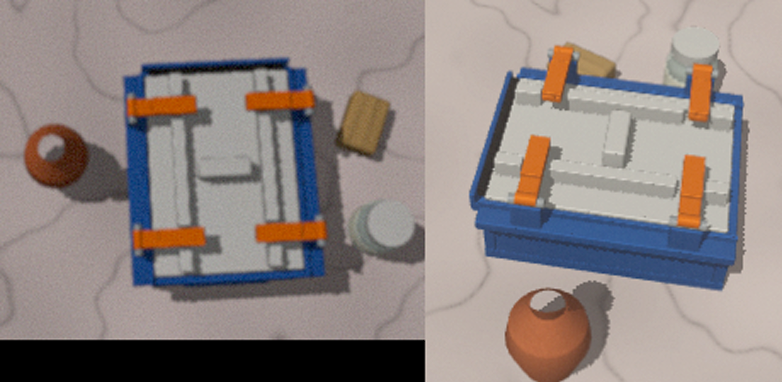

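Both views show all four clips lying flat, with the lid edge at the bumper. The vase, jar and block stand where they were. Handing in.

```bash
python3 -c "
from plant import *
print(close_job())"
```

```text
the job is handed in; nothing more can be done
None
```

I slid the lid home against the bumper with a push of up to about 10 N. I then snapped the clips down in the order near_left, far_right, near_right, far_left, pressing each to about 13–17 N at its hard stop, as read at the end of each move.

**Last checks:** before handing in at about 43 s, both cameras showed all four clips flat and the lid edge at the bumper. The vase, jar and block looked unmoved, and the arm was clear. I judged these by eye from the pictures, because neither the clip angles nor the lid's position can be read directly.

**What disagreed:** the real fingertips sat about 18 mm higher than the reported TCP. My first pushes therefore passed over the push block without touching it. I confirmed the offset by lowering the fingers towards the lid and watching the side camera, and allowed for it after that. There was also a difference of about 3 mm along the box between the camera and the reported TCP, which did no harm.

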